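Load the art-room washer, fit its lid and set its dial

ROBOT

A 6-joint arm with a two-finger parallel gripper is mounted at the origin on the work surface. World frame = base frame: x ahead of the robot, y to its left, z up, the work surface at z = 0. Lengths are in m, angles in rad, forces in N, time in s.
With the tool pointing down it reaches from about 0.3 to 0.75 m from the base axis. Payload 8.5 kg.
Tool frame: the origin (TCP) lies midway between the tips of the shut fingers; the grasp point (between the pads) lies 19 mm behind it (bot.hold_point_z is the distance from the TCP to the grasp point, in m); z points along the fingers, y is the line along which they close (so a half turn about z gives the same grasp; the last joint's range is limited). The gripper opens to 85 mm and grips with 20 to 120 N. Pads are 22 mm wide; open, the fingers measure 114 mm over their backs; the gripper's body (76 mm by 85 mm) begins 54 mm behind the grasp point. The pads swing forward as they close: fully open they stand 13 mm farther back than shut.
Start: joints at [0.975, 0.381, 1.297, -0, 1.464, -0.215], TCP at [0.204, 0.511, 0.231] pointing down, gripper open.
Joint ranges: [-3.11, 3.11], [-0.89, 2.33], [0.22, 2.48], [-1.42, 4.56], [0.17, 2.85], [-2.88, 2.88]. Speed limits (rad/s): [2.39, 2.39, 3.14, 3.14, 3.14, 3.14].

INTERFACE

Orientations are given as a rotation vector (axis times angle).
In Python, from plant import bot gives the robot as it stands.
- The arm moves only by the tool arm_command, never from a script. Its arguments are lists of equal length, an entry for each row: "translation": the shift along the tool's x, y, z scaled (see below), a list of three; "turn": the turn, a rotation vector about the tool's x, y, z scaled (see below), a list of three; "jaw": the finger opening in mm, from 0 to 85.4. In form: {"translation": [[dx, dy, dz], ...], "turn": [[ax, ay, az], ...], "jaw": [jaw, ...]}. A call has 1 to 5 rows; each row is the pose to reach, as a shift and turn from the pose commanded when the call began, along the tool's axes at that moment; what a row does not reach only later rows make up. The controller multiplies each number of a shift by 0.15 m and each number of a turn by 60 degrees. A row lasts 1/12 s, in which the tool goes at most 41.7 mm and 7.16 degrees, less where a joint would pass 70% of its speed; a pose out of reach is approached as far as the arm can. A call with a number of a shift or a turn outside -1 to 1 is refused whole. A call with a gripper value outside its range is refused whole. The fingers move at their own pace and stop on an object; "force" is the grip in N (left out, the last holds). Time passes only in rows, so rows that repeat a pose let the fingers close. It gives the time, the measured TCP pose, the force, the opening and the grip force at its end, in the units of the state.
- bot.get_state(): the state, without advancing time (a new reading comes with each control period).
- bot.read_camera(name): name is "side" or "top" or "wrist"; returns the picture (420x560x3 uint8, blue, green, red); there is no depth.
- bot.calibration(name): a dict with "fx", "fy", "cx", "cy" (pixels), "dist" ([k1, k2, p1, p2, k3] as OpenCV has them; the pictures are not rectified), "world_from_camera" (4x4, takes a point from camera to world coordinates); the wrist camera has in their place "tool_from_camera" (4x4, takes a point from camera to tool coordinates, whose origin is the TCP and whose axes are the flange's). Camera axes: x right, y up, looking along -z (the intrinsics and any distortion apply to the point x, -y, -z); pixel columns grow to the right and rows downward; lengths in m; the calibration is good to about 2 mm. A picture is of the moment at which its call begins: read the wrist's pose just before it. calibration takes no time and is no camera call.
- bot.close_job(): hands the job in; it is judged then, once.
Trained networks look in the newest picture that a camera, given by its name, has taken for a name from the list of things; names that differ only in an ending like _2 or _b are one class to them, and where a whole thing is asked for, a point or a joint stands for the part that bears it (a point fixed in the world has none). Each returns a list of dicts, best first, with "p" (0 to 1); they miss things now and then, are a little off and sometimes report something else, mostly with a low value. They report only what shows in the picture. A call takes as long as a camera call. They do not tell look-alikes from the thing itself.
- bot.cut_out(camera, target): "pixels" (420x560 bool, what is visible of it) and "box" ([left, top, right, bottom] in pixels, round what is visible of it).
The state is a dict: "t": time; "q": joint angles; "qd": joint speeds; "joint_efforts": joint torques, N m; "tool_pos": TCP position; "tcp_rot": TCP orientation; "ft_force": force on the tool from outside, world axes, zero at the start; "moment": the same for the moment, N m; "width": finger opening in m; "gripper_force": force on a finger pad.
Only numpy, scipy, OpenCV 4.12 (cv2) and the standard library are available. Lean on these libraries where they do the work, as an engineer would, in place of code of your own. Each camera call takes 0.05 s, during which the arm holds its last target. There are 200 camera calls.

TASK

Get the printing stamps ready for washing: take the paint bottle out of the washer's tank and put it into the grey tray, and lay all the wooden stamps on the table (there are three to five) in the tank so that none reaches above the fill line. Then fit the lid so that it sits flush all round, and last of all turn the dial to the two-dot mark. Leave the other bottle, the cup and the sponge where they are.

Things in the scene. Friction and masses are not known exactly. Their poses are not given: they have to be found in the camera images.
- washer: Bench-top washer, steel and white, fixed. Origin on the table under the centre of its open tank, z up. Tank inside 190 (x) by 204 (y) mm, 70 mm deep; walls 8 mm thick, rim 90 mm above the origin. Control panel, 130 (x) by 120 (y) mm, 60 mm high, on the tank's -y side.
- tank_floor (a point): Centre of the tank's floor, 20 mm above the washer's origin, axes as the washer's. A thin black fill line runs round the tank's inside walls 55 mm above it. The seated lid's plug reaches down to 58 mm above it: anything higher keeps the lid up.
- lid: Loose lid, 0.28 to 0.46 kg, at first flat on the table: steel plate 214 (x) by 228 (y) by 6 mm over a grey plug 178 by 192 mm, 12 mm deep (lowest 6 mm: 166 by 180), 6 mm play all round in the tank. Origin at the centre of the plug's underside, z up; plate 12 to 18 mm above it. Half a turn fits too. Seated, the plate rests on the rim and the origin is 78 mm above the washer's.
- lid_grip (a point): Middle of the lid's black grip bar, 57 mm above the lid's origin. The bar runs along the lid's y: 100 mm long, 14 mm thick, 18 mm high, with 30 mm free under it between its feet (at y = -43 and +43 mm).
- dial (a joint): Dial on the washer's panel, in rad, growing clockwise seen from above. Four detents: 0 = off (a short line), 0.6 = one dot, 1.2 = two dots, 1.8 = three dots (black marks on the white panel round it). It starts at off or one dot. Stops just beyond 0 and 1.8. Takes under 0.2 N m, and springs to the nearest detent when let go.
- dial_grip (a point): On the dial's axis (x = 0, y = -170 mm in the washer's frame), 94 mm above the table, in its black bar grip: 52 mm long, 15 mm thick, 72 to 108 mm above the table. Turns with the dial. Its x axis runs along the bar; the pointer, the end with a white line, is at -x. At dial 0 its x axis is 0.9 rad anticlockwise of the washer's.
- bottle: Paint bottle, white, 0.15 to 0.29 kg, left standing in the tank: round body 52 mm across and 85 mm tall, with a cap 28 mm across from 85 to 125 mm. Origin at the centre of its underside, z towards the cap.
- bottle_mid (a point): Middle of the bottle's body, 45 mm above its underside.
- bottle_cap (a point): In the bottle's cap, 108 mm above its underside.
- tray: Grey shallow square tray, fixed, 146 by 146 mm outside, walls 5 mm thick and 15 mm high, floor 5 mm thick. Origin under its centre, on the table.
- squeezy: Green paint bottle 60 mm across, 165 mm tall, a bystander beyond the washer. Origin at the centre of its underside.
- cup: Clear cup 72 mm across, 75 mm tall, a bystander. Origin at the centre of its underside.
- sponge: Yellow sponge block 110 by 70 by 35 mm, a bystander. Origin at the centre of its underside.
- stamp1: Wooden printing stamp (3 to 5 of them are there, the others are absent), 0.07 to 0.14 kg: block 80 (x) by 40 (y) by 16 mm, with a grip bar 60 (x) by 16 (y) mm standing 36 mm up from the middle of its back, 52 mm tall in all. Origin at the centre of the block's underside, z up through the bar. They lie on the table, bar up.
- stamp2: Wooden printing stamp (3 to 5 of them are there, the others are absent), 0.07 to 0.14 kg: block 80 (x) by 40 (y) by 16 mm, with a grip bar 60 (x) by 16 (y) mm standing 36 mm up from the middle of its back, 52 mm tall in all. Origin at the centre of the block's underside, z up through the bar. They lie on the table, bar up.
- stamp3: Wooden printing stamp (3 to 5 of them are there, the others are absent), 0.07 to 0.14 kg: block 80 (x) by 40 (y) by 16 mm, with a grip bar 60 (x) by 16 (y) mm standing 36 mm up from the middle of its back, 52 mm tall in all. Origin at the centre of the block's underside, z up through the bar. They lie on the table, bar up.
- stamp4: Wooden printing stamp (3 to 5 of them are there, the others are absent), 0.07 to 0.14 kg: block 80 (x) by 40 (y) by 16 mm, with a grip bar 60 (x) by 16 (y) mm standing 36 mm up from the middle of its back, 52 mm tall in all. Origin at the centre of the block's underside, z up through the bar. They lie on the table, bar up.
- stamp5: Wooden printing stamp (3 to 5 of them are there, the others are absent), 0.07 to 0.14 kg: block 80 (x) by 40 (y) by 16 mm, with a grip bar 60 (x) by 16 (y) mm standing 36 mm up from the middle of its back, 52 mm tall in all. Origin at the centre of the block's underside, z up through the bar. They lie on the table, bar up.
Not all that is in view belongs to the job. What is shaped like the tray but green or red is not meant.

How it is judged:
On the way, in this order (a step that is already met when the one before it is completed fails the run):
1. the bottle is in the tray and the lid is seated flush on the tank with all the stamps inside (x of lid in the frame of washer between -0.01 and 0.01 m and y of lid in the frame of washer between -0.01 and 0.01 m and z of lid in the frame of washer between 0.073 and 0.082 m and angle between the z axis of lid and the z axis of washer, either way round below 0.035 rad and angle between lid's own z axis and vertical below 0.5 rad and x of stamp1 in the frame of washer between -0.095 and 0.095 m and y of stamp1 in the frame of washer between -0.102 and 0.102 m and z of stamp1 in the frame of washer between 0.01 and 0.075 m and x of stamp2 in the frame of washer between -0.095 and 0.095 m and y of stamp2 in the frame of washer between -0.102 and 0.102 m and z of stamp2 in the frame of washer between 0.01 and 0.075 m and x of stamp3 in the frame of washer between -0.095 and 0.095 m and y of stamp3 in the frame of washer between -0.102 and 0.102 m and z of stamp3 in the frame of washer between 0.01 and 0.075 m and x of stamp4 in the frame of washer between -0.095 and 0.095 m and y of stamp4 in the frame of washer between -0.102 and 0.102 m and z of stamp4 in the frame of washer between 0.01 and 0.075 m and x of stamp5 in the frame of washer between -0.095 and 0.095 m and y of stamp5 in the frame of washer between -0.102 and 0.102 m and z of stamp5 in the frame of washer between 0.01 and 0.075 m and x of bottle_mid in the frame of tray between -0.068 and 0.068 m and y of bottle_mid in the frame of tray between -0.068 and 0.068 m and z of bottle_mid in the frame of tray between 0 and 0.06 m), for 0.2 s.
2. with the lid still seated, the dial is at the two-dot mark (x of lid in the frame of washer between -0.01 and 0.01 m and y of lid in the frame of washer between -0.01 and 0.01 m and z of lid in the frame of washer between 0.073 and 0.082 m and angle between the z axis of lid and the z axis of washer, either way round below 0.035 rad and angle between lid's own z axis and vertical below 0.5 rad and value of joint dial between 1.05 and 1.35 rad), for 0.2 s.
At the end, for the whole second after the job is handed in: All stamps present are in the tank; the lid is seated (within 10 mm of centred, 5 mm of its height, 2 degrees of level); the middle of the bottle is within the tray and under 60 mm up; the dial reads 1.05 to 1.35 rad (two dots); all at rest (all of step 2 and x of stamp1 in the frame of washer between -0.095 and 0.095 m and y of stamp1 in the frame of washer between -0.102 and 0.102 m and z of stamp1 in the frame of washer between 0.01 and 0.075 m and x of stamp2 in the frame of washer between -0.095 and 0.095 m and y of stamp2 in the frame of washer between -0.102 and 0.102 m and z of stamp2 in the frame of washer between 0.01 and 0.075 m and x of stamp3 in the frame of washer between -0.095 and 0.095 m and y of stamp3 in the frame of washer between -0.102 and 0.102 m and z of stamp3 in the frame of washer between 0.01 and 0.075 m and x of stamp4 in the frame of washer between -0.095 and 0.095 m and y of stamp4 in the frame of washer between -0.102 and 0.102 m and z of stamp4 in the frame of washer between 0.01 and 0.075 m and x of stamp5 in the frame of washer between -0.095 and 0.095 m and y of stamp5 in the frame of washer between -0.102 and 0.102 m and z of stamp5 in the frame of washer between 0.01 and 0.075 m and x of bottle_mid in the frame of tray between -0.068 and 0.068 m and y of bottle_mid in the frame of tray between -0.068 and 0.068 m and z of bottle_mid in the frame of tray between 0 and 0.06 m and linear speed of each of lid, bottle below 0.05 m/s and velocity of joint dial below 0.1 rad/s); the robot touches nothing.
It fails at once if the other paint bottle is knocked away (moved more than 40 mm) (distance of squeezy from where it was at the start of the episode above 0.04 m).
It fails at once if the cup is knocked away (moved more than 40 mm) (distance of cup from where it was at the start of the episode above 0.04 m).
It fails at once if the sponge is knocked away (moved more than 40 mm) (distance of sponge from where it was at the start of the episode above 0.04 m).
Of stamp1, stamp2, stamp3, stamp4, stamp5 only 3 to 5 are there at a start; the rules pass over those that are not, and their reading is None.
At some moment in a run one of stamp1, stamp2, stamp3, stamp4, stamp5, lid may be knocked a few centimetres aside while the robot is not near it.
Once in a run the grip may slacken for a moment while it holds something.
It also fails if it takes over 210 s, if anything falls off the work surface, if the arm or the gripper's body presses on something with over 40 N, if the wrist force passes 120 N, or if a joint passes its speed limit or range.

## Working session

There is one attempt and no reset: what is moved stays moved. The work goes in short steps, Python scripts to look and compute and a tool call to move; the robot and the scene stay as the last step left them, time stands still between calls to the robot, and variables do not carry over. Pictures are saved under pics/ and viewed, at most 17 in all, crops included, and the job is handed in when it is done.

Besides the shell and the picture viewer there is one more tool, called after "Emit:" as name(argument=value, ...) on one line, values as JSON. arm_command: Moves the arm, as the interface text tells. Its arguments: {"type":"object","properties":{"translation":{"type":"array"},"turn":{"type":"array"},"jaw":{"type":"array"},"force":{"type":"number"}},"required":["translation","turn","jaw"]}

```bash
mkdir -p pics; ls; python3 - <<'E'
from plant import bot
import cv2,numpy as np
s=bot.get_state();print(s['t'],s['tool_pos'],s['tcp_rot'],s['width'],bot.hold_point_z)
for n in('side','top'):
    c=bot.calibration(n);print(n,{k:(np.round(v,4).tolist()) for k,v in c.items()})
    cv2.imwrite(f'pics/{n}0.png',bot.read_camera(n))
c=bot.calibration('wrist');print(c)
E
```

```text
pics
0.0 [0.20424531 0.51034929 0.2307065 ] [-5.94472679e-01 -3.08423561e+00  2.10366153e-03] 0.08535300741731536 0.0187
side {'fx': 539.7936, 'fy': 539.7936, 'cx': 272.4159, 'cy': 219.0457, 'dist': [-0.0163, 0.0, 0.0, 0.0, 0.0], 'world_from_camera': [[0.9811, 0.1163, -0.1546, 0.2066], [-0.1933, 0.6203, -0.7602, -1.5753], [0.0075, 0.7757, 0.6311, 1.3111], [0.0, 0.0, 0.0, 1.0]]}
top {'fx': 546.5459, 'fy': 546.5459, 'cx': 283.0673, 'cy': 207.044, 'dist': [0.0393, 0.0, 0.0, 0.0, 0.0], 'world_from_camera': [[0.0104, 0.9826, -0.1855, 0.1666], [-0.9999, 0.0107, 0.0005, -0.1328], [0.0025, 0.1855, 0.9826, 1.862], [0.0, 0.0, 0.0, 1.0]]}
{'fx': 359.57110490632766, 'fy': 359.57110490632766, 'cx': 276.67852860382004, 'cy': 209.56234445842688, 'dist': array([-0.06604092,  0.        ,  0.        ,  0.        ,  0.        ]), 'tool_from_camera': array([[ 7.05991253e-04,  9.43988086e-01,  3.29978779e-01,
         8.55152066e-02],
       [ 9.99999624e-01, -5.00372994e-04, -7.08060206e-04,
         3.90704730e-05],
       [-5.03287929e-04,  3.29979155e-01, -9.43988085e-01,
        -1.41471365e-01],
       [ 0.00000000e+00,  0.00000000e+00,  0.00000000e+00,
         1.00000000e+00]])}
```

View pics/top0.png

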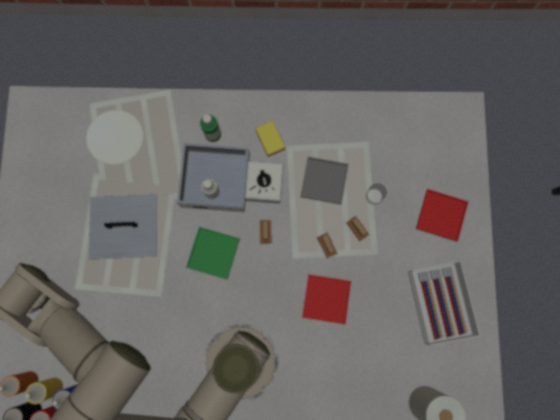

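View pics/side0.png

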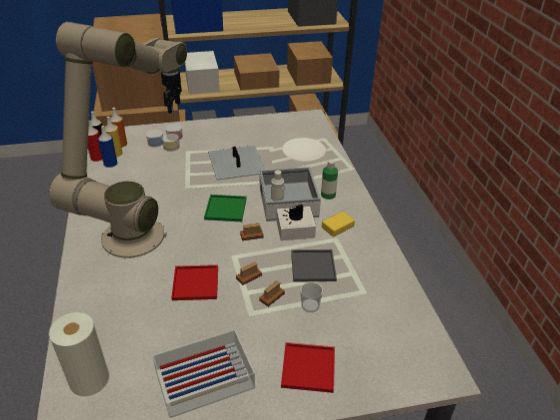

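```bash
cat > h.py <<'E'
from plant import bot
import cv2,numpy as np
from scipy.spatial.transform import Rotation as R
from scipy.optimize import minimize
def box(x,y,z0,z1,cx=0,cy=0):
    return np.array([[cx+a*x/2,cy+b*y/2,z] for a in(-1,1) for b in(-1,1) for z in(z0,z1)])/1000
def cyl(d,z0,z1): 
    return np.array([[d/2*np.cos(t),d/2*np.sin(t),z] for t in np.arange(0,6.28,.3) for z in(z0,z1)])/1000
M=dict(stamp1=[box(80,40,0,16),box(60,16,16,52)],
 lid=[box(214,228,12,18),box(178,192,6,12),box(14,100,48,66),box(14,14,18,48,0,-43),box(14,14,18,48,0,43)],
 tray=[box(146,146,0,15)],washer=[box(206,220,0,90),box(130,120,0,60,0,-170)],
 bottle=[cyl(52,0,85),cyl(28,85,125)],squeezy=[cyl(60,0,165)],cup=[cyl(72,0,75)],sponge=[box(110,70,0,35)])
def cam(n):
    c=bot.calibration(n)
    if n=='wrist':
        s=bot.get_state();T=np.eye(4);T[:3,:3]=R.from_rotvec(s['tcp_rot']).as_matrix();T[:3,3]=s['tool_pos']
        W=T@c['tool_from_camera']
    else: W=np.array(c['world_from_camera'])
    F=np.diag([1,-1,-1]);Rm=F@W[:3,:3].T
    K=np.array([[c['fx'],0,c['cx']],[0,c['fy'],c['cy']],[0,0,1.]])
    return dict(n=n,K=K,d=np.array(c['dist']),r=cv2.Rodrigues(Rm)[0],t=-Rm@W[:3,3],Rm=Rm,o=W[:3,3])
def proj(c,p): return cv2.projectPoints(np.asarray(p,float).reshape(-1,3),c['r'],c['t'],c['K'],c['d'])[0].reshape(-1,2)
def unproj(c,uv,z):
    q=cv2.undistortPoints(np.asarray(uv,float).reshape(-1,1,2),c['K'],c['d']).reshape(-1,2)
    v=np.c_[q,np.ones(len(q))]@c['Rm'];return c['o']+v*((z-c['o'][2])/v[:,2])[:,None]
def wpts(p,P,z):
    x,y,a=p;ca,sa=np.cos(a),np.sin(a);return np.c_[x+ca*P[:,0]-sa*P[:,1],y+sa*P[:,0]+ca*P[:,1],z+P[:,2]]
def sil(c,p,parts,z):
    m=np.zeros((420*2,560*2),np.uint8)
    for P in parts:
        h=cv2.convexHull((proj(c,wpts(p,P,z))*2+.5).astype(np.float32))
        cv2.fillConvexPoly(m,np.round(h*8).astype(np.int32),255,cv2.LINE_AA,3)
    return cv2.resize(m,(560,420),interpolation=cv2.INTER_AREA)/255.
def fit(views,name,z=0,yaws=None,x0=None):
    """views: list of (cam,mask)"""
    parts=M[name];best=None
    if x0 is None:
        c,m=views[0];ys,xs=np.nonzero(m);x0=unproj(c,[[xs.mean(),ys.mean()]],z+.03)[0][:2]
    def f(p):
        s=0
        for c,m in views:
            q=sil(c,p,parts,z);s+=1-np.minimum(q,m).sum()/max(np.maximum(q,m).sum(),1)
        return s/len(views)
    for a in (yaws if yaws is not None else np.arange(0,3.1,.4)):
        S=np.array([[x0[0],x0[1],a]]*4)+np.array([[0,0,0],[.02,0,0],[0,.02,0],[0,0,.25]])
        r=minimize(f,S[0],method='Nelder-Mead',options=dict(initial_simplex=S,xatol=2e-4,fatol=1e-4,maxiter=120))
        if best is None or r.fun<best.fun:best=r
    return best.x,1-best.fun
def look(n,names):
    c=cam(n);im=bot.read_camera(n)
    return c,im,{k:bot.cut_out(n,k) for k in names}
E
python3 - <<'E'
from h import *
import pickle
D={}
for n in('top','side'):
    D[n]=look(n,['stamp1','lid','tray','washer','bottle','squeezy','cup','sponge','dial'])
    for k,v in D[n][2].items(): print(n,k,[(round(d['p'],2),np.round(d['box']).astype(int).tolist()) for d in v])
pickle.dump(D,open('d0.pkl','wb'))
E
```

```text
top stamp1 [(0.85, [261, 220, 274, 244]), (0.81, [348, 218, 369, 240]), (0.67, [317, 236, 332, 255]), (0.58, [175, 141, 285, 216])]
top lid [(0.75, [89, 192, 158, 257])]
top tray [(0.89, [184, 225, 240, 277]), (0.82, [301, 160, 350, 204]), (0.56, [417, 190, 468, 239])]
top washer [(0.81, [178, 138, 280, 213])]
top bottle [(0.57, [200, 180, 220, 196]), (0.45, [176, 142, 285, 214])]
top squeezy [(0.93, [197, 115, 219, 141])]
top cup [(0.91, [367, 183, 391, 208])]
top sponge [(0.81, [257, 124, 286, 160])]
top dial [(0.74, [259, 174, 271, 188])]
side stamp1 [(0.73, [241, 225, 265, 241]), (0.69, [237, 263, 262, 288]), (0.68, [259, 286, 283, 306]), (0.64, [320, 214, 353, 236])]
side lid []
side tray [(0.92, [281, 341, 338, 394]), (0.71, [173, 264, 218, 301]), (0.66, [205, 196, 247, 222]), (0.21, [273, 172, 283, 199])]
side washer [(0.85, [263, 163, 322, 242])]
side bottle [(0.56, [270, 174, 286, 201])]
side squeezy [(0.96, [318, 162, 338, 199]), (0.16, [262, 166, 321, 240])]
side cup [(0.69, [300, 283, 323, 312])]
side sponge [(0.59, [320, 212, 354, 238]), (0.33, [291, 248, 339, 283])]
side dial [(0.74, [288, 206, 306, 217])]
```

```bash
python3 - <<'E'
from h import *
import pickle
D=pickle.load(open('d0.pkl','rb'))
def V(n,k,box):
    c,im,d=D[n]
    return (c,d[k][[i for i,v in enumerate(d[k]) if abs(v['box'][0]-box)<4][0]]['pixels'])
L=[('washer',[V('top','washer',178),V('side','washer',263)],0),('tray',[V('top','tray',301)],0),('lid',[V('top','lid',89)],0),
('stamp1',[V('top','stamp1',261),V('side','stamp1',241)],0),('stamp1',[V('top','stamp1',317),V('side','stamp1',237)],0),('stamp1',[V('top','stamp1',348),V('side','stamp1',259)],0),
('bottle',[V('top','bottle',200),V('side','bottle',270)],.02),('squeezy',[V('top','squeezy',197)],0),('cup',[V('top','cup',367)],0),('sponge',[V('top','sponge',257)],0)]
for k,v,z in L:
    p,s=fit(v,k,z,yaws=[0] if k in('bottle','squeezy','cup') else (np.arange(0,6.2,.5) if k=='washer' else None))
    print(k,np.round(p,3),round(s,2),'r',round(np.hypot(p[0],p[1]),3))
im=D['top'][1]
a=cv2.resize(im[140:260,160:390],None,fx=3.4,fy=3.4,interpolation=cv2.INTER_CUBIC);cv2.imwrite('pics/crop1.png',a)
E
```

```text
washer [0.61  0.102 6.219] 0.9 r 0.619
tray [ 0.612 -0.277 -0.186] 0.95 r 0.672
lid [0.444 0.41  3.184] 0.96 r 0.604
stamp1 [ 0.432 -0.075  0.02 ] 0.9 r 0.438
stamp1 [ 0.385 -0.284  0.454] 0.44 r 0.478
stamp1 [ 0.445 -0.391  0.648] 0.85 r 0.592
bottle [0.566 0.112 0.217] 0.83 r 0.577
squeezy [0.765 0.114 0.232] 0.76 r 0.773
cup [ 0.56  -0.45   0.208] 0.77 r 0.718
sponge [ 0.759 -0.086  0.413] 0.88 r 0.764
```

View pics/crop1.png

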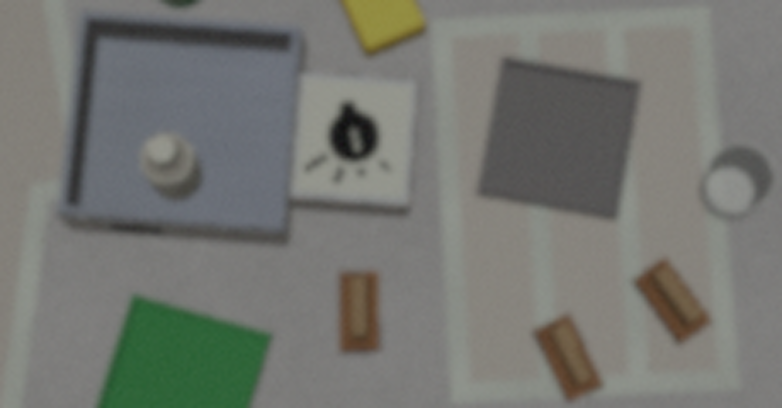

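```bash
cat > plan.py <<'E'
from h import *
import json
def Rd(psi): # tool z down, tool x at heading psi
    c,s=np.cos(psi),np.sin(psi);return np.array([[c,s,0],[s,-c,0],[0,0,-1.]])
def plan(wps,start=None):
    """wps: (x,y,z,psi,jaw,step_m,hold_rows); prints the calls"""
    if start is None:
        s=bot.get_state();p=np.array(s['tool_pos']);Q=R.from_rotvec(s['tcp_rot']).as_matrix()
    else: p=np.array(start[:3]);Q=Rd(start[3])
    rows=[];jaw=None
    for i,(x,y,z,psi,jaw,st,hold) in enumerate(wps):
        tp=np.array([x,y,z]);TQ=Rd(psi);rv=R.from_matrix(Q.T@TQ).as_rotvec()
        n=max(1,int(np.ceil(max(np.linalg.norm(tp-p)/st,np.degrees(np.linalg.norm(rv))/6.8)))) 
        if np.linalg.norm(tp-p)<1e-5 and np.linalg.norm(rv)<1e-4:n=0
        for k in range(1,n+1): rows.append((i,p+(tp-p)*k/n,Q@R.from_rotvec(rv*k/n).as_matrix(),jaw))
        p,Q=tp,TQ
        rows+=[(i,p,Q,jaw)]*hold
    if start is None: s=bot.get_state();p=np.array(s['tool_pos']);Q=R.from_rotvec(s['tcp_rot']).as_matrix()
    else: p=np.array(start[:3]);Q=Rd(start[3])
    while rows:
        b=[];
        for r in rows[:5]:
            d=Q.T@(r[1]-p)/.15;a=np.degrees(R.from_matrix(Q.T@r[2]).as_rotvec())/60
            if max(abs(d))>1 or max(abs(a))>1: break
            b.append((d,a,r[3]))
        k=len(b)
        print(rows[k-1][0],json.dumps(dict(translation=[(np.round(d,3)+0.).tolist() for d,_,_ in b],turn=[(np.round(a,3)+0.).tolist() for _,a,_ in b],jaw=[j for *_,j in b])).replace(' ',''))
        p,Q=rows[k-1][1],rows[k-1][2];rows=rows[k:]
E
python3 - <<'E'
from plan import *
plan([(.57,.08,.30,1.571,85,.041,1)])
E
```

```text
0 {"translation":[[-0.238,-0.126,-0.033],[-0.476,-0.251,-0.065],[-0.713,-0.377,-0.098],[-0.951,-0.503,-0.131]],"turn":[[0.0,0.0,0.081],[0.0,0.0,0.162],[0.0,0.0,0.243],[0.0,0.0,0.325]],"jaw":[85,85,85,85]}
0 {"translation":[[-0.266,-0.039,-0.033],[-0.532,-0.078,-0.065],[-0.798,-0.117,-0.098]],"turn":[[0.0,0.0,0.081],[0.0,0.0,0.162],[0.0,0.0,0.243]],"jaw":[85,85,85]}
0 {"translation":[[-0.267,0.029,-0.033],[-0.535,0.058,-0.065],[-0.802,0.088,-0.098]],"turn":[[0.0,0.0,0.081],[0.0,0.0,0.162],[0.0,0.0,0.243]],"jaw":[85,85,85]}
0 {"translation":[[-0.251,0.096,-0.033],[-0.503,0.191,-0.065],[-0.754,0.287,-0.098]],"turn":[[0.0,0.0,0.081],[0.0,0.0,0.162],[0.0,0.0,0.243]],"jaw":[85,85,85]}
0 {"translation":[[-0.219,0.156,-0.033],[-0.219,0.156,-0.033]],"turn":[[0.0,0.0,0.081],[0.0,0.0,0.081]],"jaw":[85,85]}
```

Emit:
arm_command(translation=[[-0.238,-0.126,-0.033],[-0.476,-0.251,-0.065],[-0.713,-0.377,-0.098],[-0.951,-0.503,-0.131]], turn=[[0,0,0.081],[0,0,0.162],[0,0,0.243],[0,0,0.325]], jaw=[85,85,85,85])

```text
t: 1.43
tool_pos: [0.3094, 0.3861, 0.2512]
tcp_rot: [1.113, 2.938, 0.0]
ft_force: [1.4, 0.4, 0.6]
width: 0.0849
gripper_force: 0.0
```

Emit:
arm_command(translation=[[-0.266,-0.039,-0.033],[-0.532,-0.078,-0.065],[-0.798,-0.117,-0.098]], turn=[[0,0,0.081],[0,0,0.162],[0,0,0.243]], jaw=[85,85,85])

```text
t: 1.68
tool_pos: [0.388, 0.2936, 0.2661]
tcp_rot: [1.478, 2.772, 0.001]
ft_force: [0.9, 0.7, -0.9]
width: 0.0846
gripper_force: 0.0
```

Emit:
arm_command(translation=[[-0.267,0.029,-0.033],[-0.535,0.058,-0.065],[-0.802,0.088,-0.098]], turn=[[0,0,0.081],[0,0,0.162],[0,0,0.243]], jaw=[85,85,85])

```text
t: 1.93
tool_pos: [0.4664, 0.2013, 0.2808]
tcp_rot: [1.818, 2.562, 0.0]
ft_force: [0.6, 1.1, 0.7]
width: 0.0848
gripper_force: 0.0
```

Emit:
arm_command(translation=[[-0.251,0.096,-0.033],[-0.503,0.191,-0.065],[-0.754,0.287,-0.098]], turn=[[0,0,0.081],[0,0,0.162],[0,0,0.243]], jaw=[85,85,85])

```text
t: 2.18
tool_pos: [0.5448, 0.109, 0.2954]
tcp_rot: [2.129, 2.31, 0.0]
ft_force: [1.5, 1.2, 0.1]
width: 0.0846
gripper_force: 0.0
```

Emit:
arm_command(translation=[[-0.219,0.156,-0.033],[-0.219,0.156,-0.033],[-0.219,0.156,-0.033]], turn=[[0,0,0.081],[0,0,0.081],[0,0,0.081]], jaw=[85,85,85])

```text
t: 2.43
tool_pos: [0.5709, 0.0786, 0.2994]
tcp_rot: [-2.222, -2.22, 0.001]
ft_force: [-0.2, 0.3, -0.4]
width: 0.0849
gripper_force: 0.0
```

```bash
python3 - <<'E'
from plan import *
import pickle
s=bot.get_state();print(s['t'],s['tool_pos'],s['tcp_rot'])
c,im,d=look('wrist',['washer','bottle','dial']);cv2.imwrite('pics/w1.png',im)
for k,v in d.items(): print(k,[(round(e['p'],2),np.round(e['box']).astype(int).tolist()) for e in v])
p,sc=fit([(c,d['washer'][0]['pixels'])],'washer',0,[-.064],[.61,.102]);print('washer',p,sc)
print('bottle',fit([(c,d['bottle'][0]['pixels'])],'bottle',.02,[0],[.566,.112]))
pickle.dump((c,im,d),open('d1.pkl','wb'))
c,im,d=look('top',['stamp1','lid'])
for k,v in d.items(): print(k,[(round(e['p'],2),np.round(e['box']).astype(int).tolist()) for e in v])
cv2.imwrite('pics/top1.png',im)
E
```

```text
2.4333 [0.57085367 0.078618   0.29937984] [-2.22227562e+00 -2.21969780e+00  6.96083698e-04]
washer [(0.78, [208, 20, 442, 329])]
bottle [(0.77, [244, 112, 298, 174])]
dial []
washer [ 0.60934041  0.10317189 -0.0628725 ] 0.9414019680929946
bottle (array([0.56609115, 0.11261297, 0.12029037]), np.float64(0.951399356336823))
stamp1 [(0.75, [262, 222, 273, 245]), (0.53, [348, 218, 371, 242]), (0.5, [315, 236, 337, 259])]
lid [(0.75, [86, 193, 158, 260])]
```

View pics/w1.png

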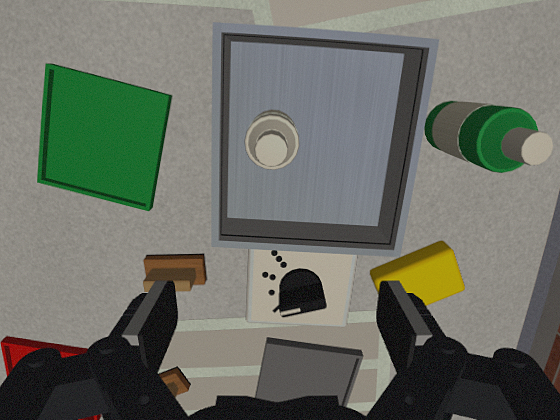

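```bash
python3 - <<'E'
from plan import *
P=1.5708
plan([(.566,.1126,.18,P,85,.041,0),(.566,.1126,.1085,P,85,.03,2),(.566,.1126,.1085,P,10,.03,5),(.566,.1126,.235,P,10,.03,0),(.612,-.277,.235,P,10,.041,2)])
E
```

```text
1 {"translation":[[0.053,-0.006,0.201],[0.105,-0.011,0.401],[0.158,-0.017,0.602],[0.21,-0.023,0.802],[0.21,-0.023,0.961]],"turn":[[0.0,0.0,0.001],[0.0,0.0,0.001],[0.0,0.0,0.002],[0.0,0.0,0.003],[0.0,0.0,0.003]],"jaw":[85,85,85,85,85]}
2 {"translation":[[0.0,0.0,0.159],[0.0,0.0,0.318],[0.0,0.0,0.318],[0.0,0.0,0.318],[0.0,0.0,0.318]],"turn":[[0.0,0.0,0.0],[0.0,0.0,0.0],[0.0,0.0,0.0],[0.0,0.0,0.0],[0.0,0.0,0.0]],"jaw":[85,85,85,85,10]}
3 {"translation":[[0.0,0.0,0.0],[0.0,0.0,0.0],[0.0,0.0,0.0],[0.0,0.0,0.0],[0.0,0.0,-0.169]],"turn":[[0.0,0.0,0.0],[0.0,0.0,0.0],[0.0,0.0,0.0],[0.0,0.0,0.0],[0.0,0.0,0.0]],"jaw":[10,10,10,10,10]}
4 {"translation":[[0.0,0.0,-0.169],[0.0,0.0,-0.337],[0.0,0.0,-0.506],[0.0,0.0,-0.675],[-0.26,0.031,-0.675]],"turn":[[0.0,0.0,0.0],[0.0,0.0,0.0],[0.0,0.0,0.0],[0.0,0.0,0.0],[0.0,0.0,0.0]],"jaw":[10,10,10,10,10]}
4 {"translation":[[-0.26,0.031,0.0],[-0.519,0.061,0.0],[-0.779,0.092,0.0]],"turn":[[0.0,0.0,0.0],[0.0,0.0,0.0],[0.0,0.0,0.0]],"jaw":[10,10,10]}
4 {"translation":[[-0.26,0.031,0.0],[-0.519,0.061,0.0],[-0.779,0.092,0.0]],"turn":[[0.0,0.0,0.0],[0.0,0.0,0.0],[0.0,0.0,0.0]],"jaw":[10,10,10]}
4 {"translation":[[-0.26,0.031,0.0],[-0.519,0.061,0.0],[-0.779,0.092,0.0],[-0.779,0.092,0.0],[-0.779,0.092,0.0]],"turn":[[0.0,0.0,0.0],[0.0,0.0,0.0],[0.0,0.0,0.0],[0.0,0.0,0.0],[0.0,0.0,0.0]],"jaw":[10,10,10,10,10]}
```

View pics/top1.png

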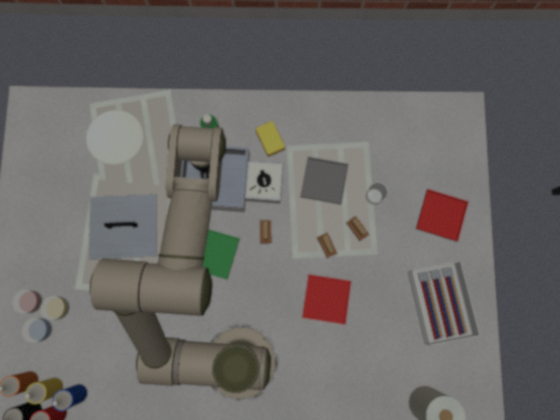

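Only three stamps: (265,231), (327,245), (358,228); the lid is at (123,226). Now for the bottle.

Emit:
arm_command(translation=[[0.053,-0.006,0.201],[0.105,-0.011,0.401],[0.158,-0.017,0.602],[0.21,-0.023,0.802],[0.21,-0.023,0.961]], turn=[[0,0,0.001],[0,0,0.001],[0,0,0.002],[0,0,0.003],[0,0,0.003]], jaw=[85,85,85,85,85])

```text
t: 3.2
tool_pos: [0.5653, 0.1134, 0.154]
tcp_rot: [-2.22, -2.221, 0.001]
ft_force: [0.1, 0.0, -0.4]
width: 0.0848
gripper_force: 0.0
```

Emit:
arm_command(translation=[[0,0,0.159],[0,0,0.318],[0,0,0.318],[0,0,0.318],[0,0,0.318]], turn=[[0,0,0],[0,0,0],[0,0,0],[0,0,0],[0,0,0]], jaw=[85,85,85,10,10], force=60)

```text
t: 3.62
tool_pos: [0.5672, 0.1119, 0.1097]
tcp_rot: [2.222, 2.219, 0.003]
ft_force: [-0.2, 0.7, 0.6]
width: 0.0637
gripper_force: 0.0
```

Emit:
arm_command(translation=[[0,0,0],[0,0,0],[0,0,0],[0,0,0],[0,0,-0.169]], turn=[[0,0,0],[0,0,0],[0,0,0],[0,0,0],[0,0,0]], jaw=[10,10,10,10,10])

```text
t: 4.03
tool_pos: [0.5645, 0.1116, 0.1305]
tcp_rot: [-2.22, -2.215, 0.008]
ft_force: [-0.7, -0.2, -2.8]
width: 0.0272
gripper_force: 59.3
```

Emit:
arm_command(translation=[[0,0,-0.169],[0,0,-0.337],[0,0,-0.506],[0,0,-0.675],[0,0,-0.675]], turn=[[0,0,0],[0,0,0],[0,0,0],[0,0,0],[0,0,0]], jaw=[10,10,10,10,10])

```text
t: 4.45
tool_pos: [0.568, 0.1117, 0.2401]
tcp_rot: [2.219, 2.215, 0.01]
ft_force: [-0.3, -0.8, -0.4]
width: 0.0267
gripper_force: 59.5
```

```bash
python3 - <<'E'
from plan import *
P=1.5708
c,im,d=look('wrist',['bottle'])
for k,v in d.items(): print(k,[(round(e['p'],2),np.round(e['box']).astype(int).tolist()) for e in v])
for z in(.12,.1465): print(proj(c,wpts((.566,.1126,0),M['bottle'][1],z)).mean(0))
plan([(.612,-.277,.235,P,10,.041,1),(.612,-.277,.0945,P,10,.03,2)])
E
```

```text
bottle [(0.81, [225, 182, 330, 360]), (0.46, [278, 349, 321, 385])]
[272.97681276 268.7486213 ]
[273.03311146 299.89335114]
0 {"translation":[[-0.259,0.031,0.0],[-0.518,0.062,0.0],[-0.777,0.092,0.001]],"turn":[[0.0,0.0,0.0],[0.0,0.0,0.0],[0.0,0.0,0.0]],"jaw":[10,10,10]}
0 {"translation":[[-0.259,0.031,0.0],[-0.518,0.061,0.0],[-0.777,0.092,0.001]],"turn":[[0.0,0.0,0.0],[0.0,0.0,0.0],[0.0,0.0,0.0]],"jaw":[10,10,10]}
0 {"translation":[[-0.259,0.031,0.0],[-0.518,0.061,0.0],[-0.777,0.092,0.001]],"turn":[[0.0,0.0,0.0],[0.0,0.0,0.0],[0.0,0.0,0.0]],"jaw":[10,10,10]}
1 {"translation":[[-0.259,0.03,0.0],[-0.259,0.03,0.0],[-0.259,0.03,0.187],[-0.259,0.03,0.375],[-0.259,0.03,0.562]],"turn":[[0.0,0.0,0.0],[0.0,0.0,0.0],[0.0,0.0,0.0],[0.0,0.0,0.0],[0.0,0.0,0.0]],"jaw":[10,10,10,10,10]}
1 {"translation":[[0.0,0.0,0.187],[0.0,0.0,0.375],[0.0,0.0,0.375],[0.0,0.0,0.375]],"turn":[[0.0,0.0,0.0],[0.0,0.0,0.0],[0.0,0.0,0.0],[0.0,0.0,0.0]],"jaw":[10,10,10,10]}
```

Emit:
arm_command(translation=[[-0.26,0.03,0],[-0.52,0.06,0],[-0.78,0.09,0]], turn=[[0,0,0],[0,0,0],[0,0,0]], jaw=[10,10,10])

```text
t: 4.8
tool_pos: [0.5791, -0.0062, 0.2331]
tcp_rot: [-2.22, -2.22, 0.003]
ft_force: [0.9, 0.9, -1.4]
width: 0.0263
gripper_force: 59.5
```

Emit:
arm_command(translation=[[-0.26,0.03,0],[-0.52,0.06,0],[-0.78,0.09,0]], turn=[[0,0,0],[0,0,0],[0,0,0]], jaw=[10,10,10])

```text
t: 5.05
tool_pos: [0.5924, -0.1241, 0.233]
tcp_rot: [-2.221, -2.217, 0.002]
ft_force: [0.6, 0.2, -2.2]
width: 0.0265
gripper_force: 59.5
```

Emit:
arm_command(translation=[[-0.26,0.03,0],[-0.52,0.06,0],[-0.78,0.09,0]], turn=[[0,0,0],[0,0,0],[0,0,0]], jaw=[10,10,10])

```text
t: 5.3
tool_pos: [0.6058, -0.2411, 0.2328]
tcp_rot: [-2.221, -2.217, 0.001]
ft_force: [1.3, 0.3, -1.8]
width: 0.0267
gripper_force: 59.5
```

Emit:
arm_command(translation=[[-0.257,0.037,0],[-0.257,0.037,0],[-0.257,0.037,0.19],[-0.257,0.037,0.38],[-0.257,0.037,0.56]], turn=[[0,0,0],[0,0,0],[0,0,0],[0,0,0],[0,0,0]], jaw=[10,10,10,10,10])

```text
t: 5.72
tool_pos: [0.611, -0.2777, 0.1476]
tcp_rot: [-2.222, -2.217, 0.001]
ft_force: [-0.9, 0.0, -1.9]
width: 0.0266
gripper_force: 59.7
```

```bash
python3 - <<'E'
from plan import *
s=bot.get_state();print(s['t'],s['tool_pos'],s['tcp_rot'],s['width'])
c,im,d=look('wrist',['tray','bottle'])
s=bot.get_state();print(s['t'],s['tool_pos'],s['tcp_rot'],s['width'])
for k,v in d.items(): print(k,[(round(e['p'],2),np.round(e['box']).astype(int).tolist()) for e in v])
cv2.imwrite('pics/w2.png',im)
E
```

```text
5.7167 [ 0.6110069  -0.27770797  0.1475781 ] [-2.22176450e+00 -2.21671503e+00  8.24927637e-04] 0.026638773308313282
5.8667 [ 0.61081222 -0.27724491  0.14792298] [-2.21882758e+00 -2.21490914e+00  1.95246074e-03] 0.026875211270702228
tray [(0.73, [184, 86, 392, 286])]
bottle [(0.62, [223, 182, 332, 363])]
```

View pics/w2.png

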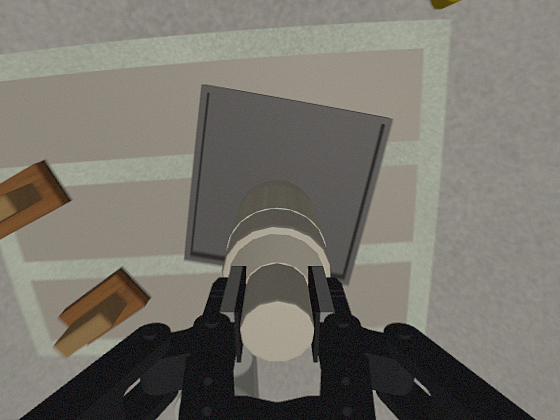

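Emit:
arm_command(translation=[[0,0,0.15],[0,0,0.3],[0,0,0.36],[0,0,0.36],[0,0,0.36]], turn=[[0,0,0],[0,0,0],[0,0,0],[0,0,0],[0,0,0]], jaw=[10,10,10,10,10])

```text
t: 6.28
tool_pos: [0.6124, -0.2783, 0.0982]
tcp_rot: [2.222, 2.218, 0.0]
ft_force: [-0.4, 0.0, -1.5]
width: 0.0267
gripper_force: 59.7
```

Emit:
arm_command(translation=[[0,0,0],[0,0,0],[0,0,0],[0,0,0]], turn=[[0,0,0],[0,0,0],[0,0,0],[0,0,0]], jaw=[60,60,60,60])

```text
t: 6.62
tool_pos: [0.6121, -0.2781, 0.0977]
tcp_rot: [2.222, 2.218, 0.0]
ft_force: [-0.2, 1.0, -0.7]
width: 0.0602
gripper_force: 0.0
```

Emit:
arm_command(translation=[[0,0,-0.2],[0,0,-0.4],[0,0,-0.65],[0,0,-0.9]], turn=[[0,0,0],[0,0,0],[0,0,0],[0,0,0]], jaw=[60,60,60,60])

```text
t: 6.95
tool_pos: [0.6115, -0.2777, 0.2335]
tcp_rot: [-2.223, -2.219, 0.0]
ft_force: [0.4, -0.3, -0.2]
width: 0.0596
gripper_force: 0.0
```

Emit:
arm_command(translation=[[0,-0.25,-0.1],[0,-0.5,-0.2],[0,-0.75,-0.3],[0,-1,-0.45],[0,-1,-0.45]], turn=[[0,0,0],[0,0,0],[0,0,0],[0,0,0],[0,0,0]], jaw=[60,60,60,60,60])

```text
t: 7.37
tool_pos: [0.4585, -0.278, 0.3044]
tcp_rot: [2.221, 2.212, -0.001]
ft_force: [2.2, -0.4, 2.0]
width: 0.0603
gripper_force: 0.0
```

```bash
cat > st.py <<'E'
from plan import *
s=bot.get_state();print(s['t'],s['tool_pos'],s['tcp_rot'],s['width'])
c,im,d=look('wrist',['stamp1','tray','bottle'])
cv2.imwrite('pics/w_%d.png'%(s['t']*10),im)
for k,v in d.items(): print(k,[(round(e['p'],2),np.round(e['box']).astype(int).tolist()) for e in v])
for e in d['stamp1']:
    if e['p']>.3:
        x,sc=fit([(c,e['pixels'])],'stamp1',0);print('stamp',np.round(x,4),round(sc,3))
E
python3 st.py
```

```text
7.3667 [ 0.45849422 -0.27797276  0.30439294] [ 2.22078379e+00  2.21226217e+00 -1.36843313e-03] 0.06025388094991233
stamp1 [(0.72, [232, 212, 296, 268]), (0.67, [180, 133, 256, 188])]
tray [(0.95, [10, 95, 137, 229]), (0.93, [330, 83, 477, 219]), (0.79, [255, 354, 357, 406])]
bottle [(0.89, [380, 137, 455, 196])]
stamp [ 0.4463 -0.3878  3.78  ] 0.935
stamp [ 0.3875 -0.2834  3.591 ] 0.936
```

```bash
python3 - <<'E'
from plan import *
s=bot.get_state();print(s['tool_pos'])
a=.638;x,y=.4463,-.3878
plan([(x,y,.12,a,50,.041,0),(x,y,.022,a,50,.035,2),(x,y,.022,a,0,.03,4),(x,y,.19,a,0,.035,1)])
E
```

```text
[ 0.46238018 -0.2776713   0.29874646]
0 {"translation":[[-0.092,-0.013,0.149],[-0.184,-0.026,0.298],[-0.276,-0.04,0.447],[-0.367,-0.053,0.596],[-0.459,-0.066,0.745]],"turn":[[0.0,0.0,0.111],[0.0,0.0,0.222],[0.0,0.0,0.333],[0.0,0.0,0.445],[0.0,0.0,0.556]],"jaw":[50,50,50,50,50]}
1 {"translation":[[-0.084,0.039,0.149],[-0.168,0.079,0.298],[-0.252,0.118,0.447],[-0.252,0.118,0.665],[-0.252,0.118,0.882]],"turn":[[0.0,0.0,0.111],[0.0,0.0,0.222],[0.0,0.0,0.333],[0.0,0.0,0.333],[0.0,0.0,0.333]],"jaw":[50,50,50,50,50]}
2 {"translation":[[0.0,0.0,0.218],[0.0,0.0,0.218],[0.0,0.0,0.218],[0.0,0.0,0.218],[0.0,0.0,0.218]],"turn":[[0.0,0.0,0.0],[0.0,0.0,0.0],[0.0,0.0,0.0],[0.0,0.0,0.0],[0.0,0.0,0.0]],"jaw":[50,50,50,0,0]}
3 {"translation":[[0.0,0.0,0.0],[0.0,0.0,0.0],[0.0,0.0,-0.224],[0.0,0.0,-0.448],[0.0,0.0,-0.672]],"turn":[[0.0,0.0,0.0],[0.0,0.0,0.0],[0.0,0.0,0.0],[0.0,0.0,0.0],[0.0,0.0,0.0]],"jaw":[0,0,0,0,0]}
3 {"translation":[[0.0,0.0,-0.224],[0.0,0.0,-0.448],[0.0,0.0,-0.448]],"turn":[[0.0,0.0,0.0],[0.0,0.0,0.0],[0.0,0.0,0.0]],"jaw":[0,0,0]}
```

Emit:
arm_command(translation=[[-0.092,-0.013,0.149],[-0.184,-0.026,0.298],[-0.276,-0.04,0.447],[-0.367,-0.053,0.596],[-0.459,-0.066,0.745]], turn=[[0,0,0.111],[0,0,0.222],[0,0,0.333],[0,0,0.445],[0,0,0.556]], jaw=[50,50,50,50,50])

```text
t: 7.98
tool_pos: [0.4526, -0.3467, 0.1849]
tcp_rot: [-2.768, -1.481, 0.001]
ft_force: [-0.2, -0.4, 0.4]
width: 0.0498
gripper_force: 0.0
```

Emit:
arm_command(translation=[[-0.084,0.039,0.149],[-0.168,0.079,0.298],[-0.252,0.118,0.447],[-0.252,0.118,0.665],[-0.252,0.118,0.882]], turn=[[0,0,0.111],[0,0,0.222],[0,0,0.333],[0,0,0.333],[0,0,0.333]], jaw=[50,50,50,50,50])

```text
t: 8.4
tool_pos: [0.4464, -0.3882, 0.0525]
tcp_rot: [-2.983, -0.984, 0.0]
ft_force: [0.7, -1.1, -0.3]
width: 0.0505
gripper_force: 0.0
```

Emit:
arm_command(translation=[[0,0,0.218],[0,0,0.218],[0,0,0.218],[0,0,0.218],[0,0,0.218]], turn=[[0,0,0],[0,0,0],[0,0,0],[0,0,0],[0,0,0]], jaw=[50,50,50,0,0])

```text
t: 8.82
tool_pos: [0.4468, -0.3886, 0.0244]
tcp_rot: [2.98, 0.985, 0.002]
ft_force: [-0.1, -0.3, -0.9]
width: 0.0265
gripper_force: 0.0
```

Emit:
arm_command(translation=[[0,0,0],[0,0,0],[0,0,-0.224],[0,0,-0.448],[0,0,-0.672]], turn=[[0,0,0],[0,0,0],[0,0,0],[0,0,0],[0,0,0]], jaw=[0,0,0,0,0])

```text
t: 9.23
tool_pos: [0.4456, -0.3875, 0.125]
tcp_rot: [-2.983, -0.985, 0.0]
ft_force: [0.7, -1.2, -0.9]
width: 0.0152
gripper_force: 58.7
```

Emit:
arm_command(translation=[[0,0,-0.224],[0,0,-0.448],[0,0,-0.448]], turn=[[0,0,0],[0,0,0],[0,0,0]], jaw=[0,0,0])

```text
t: 9.48
tool_pos: [0.4472, -0.3895, 0.1981]
tcp_rot: [2.972, 0.982, 0.007]
ft_force: [0.5, -0.6, -1.2]
width: 0.0149
gripper_force: 59.0
```

```bash
python3 - <<'E'
from plan import *
s=bot.get_state();print(s['tool_pos'],s['tcp_rot'],s['width'])
im=bot.read_camera('wrist');cv2.imwrite('pics/w3.png',im)
def slot(yy,xx=0):
    a=-.063;return .6093+np.cos(a)*xx-np.sin(a)*yy,.1032+np.sin(a)*xx+np.cos(a)*yy
x,y=slot(.062);a=-.063;print(x,y)
plan([(x,y,.19,a,0,.041,2),(x,y,.0435,a,0,.03,2),(x,y,.0435,a,30,.03,3),(x,y,.2,a,30,.035,0)],start=(.4463,-.3878,.19,.638))
E
```

```text
[ 0.44720989 -0.38946888  0.19814342] [2.97152317 0.98190736 0.00658009] 0.014854667437415972
0.6132034166937104 0.16507700168976566
0 {"translation":[[0.206,-0.153,0.0],[0.412,-0.306,0.0],[0.618,-0.46,0.0],[0.824,-0.613,0.0]],"turn":[[0.0,0.0,0.045],[0.0,0.0,0.089],[0.0,0.0,0.134],[0.0,0.0,0.179]],"jaw":[0,0,0,0]}
0 {"translation":[[0.174,-0.189,0.0],[0.348,-0.378,0.0],[0.522,-0.566,0.0],[0.696,-0.755,0.0],[0.869,-0.944,0.0]],"turn":[[0.0,0.0,0.045],[0.0,0.0,0.089],[0.0,0.0,0.134],[0.0,0.0,0.179],[0.0,0.0,0.223]],"jaw":[0,0,0,0,0]}
0 {"translation":[[0.125,-0.224,0.0],[0.251,-0.448,0.0],[0.376,-0.672,0.0],[0.502,-0.896,0.0]],"turn":[[0.0,0.0,0.045],[0.0,0.0,0.089],[0.0,0.0,0.134],[0.0,0.0,0.179]],"jaw":[0,0,0,0]}
1 {"translation":[[0.082,-0.243,0.0],[0.163,-0.487,0.0],[0.163,-0.487,0.0],[0.163,-0.487,0.0],[0.163,-0.487,0.195]],"turn":[[0.0,0.0,0.045],[0.0,0.0,0.089],[0.0,0.0,0.089],[0.0,0.0,0.089],[0.0,0.0,0.089]],"jaw":[0,0,0,0,0]}
1 {"translation":[[0.0,0.0,0.195],[0.0,0.0,0.391],[0.0,0.0,0.586],[0.0,0.0,0.781],[0.0,0.0,0.781]],"turn":[[0.0,0.0,0.0],[0.0,0.0,0.0],[0.0,0.0,0.0],[0.0,0.0,0.0],[0.0,0.0,0.0]],"jaw":[0,0,0,0,0]}
3 {"translation":[[0.0,0.0,0.0],[0.0,0.0,0.0],[0.0,0.0,0.0],[0.0,0.0,0.0],[0.0,0.0,-0.209]],"turn":[[0.0,0.0,0.0],[0.0,0.0,0.0],[0.0,0.0,0.0],[0.0,0.0,0.0],[0.0,0.0,0.0]],"jaw":[0,30,30,30,30]}
3 {"translation":[[0.0,0.0,-0.209],[0.0,0.0,-0.417],[0.0,0.0,-0.626],[0.0,0.0,-0.835]],"turn":[[0.0,0.0,0.0],[0.0,0.0,0.0],[0.0,0.0,0.0],[0.0,0.0,0.0]],"jaw":[30,30,30,30]}
```

View pics/w3.png

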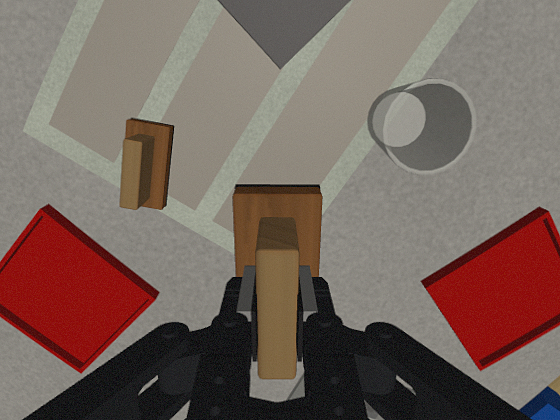

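Emit:
arm_command(translation=[[0.206,-0.153,0],[0.412,-0.306,0],[0.618,-0.46,0],[0.824,-0.613,0]], turn=[[0,0,0.045],[0,0,0.089],[0,0,0.134],[0,0,0.179]], jaw=[0,0,0,0])

```text
t: 9.87
tool_pos: [0.4898, -0.2384, 0.1895]
tcp_rot: [-3.062, -0.697, 0.002]
ft_force: [1.4, -0.5, -1.5]
width: 0.0152
gripper_force: 58.9
```

Emit:
arm_command(translation=[[0.174,-0.189,0],[0.348,-0.378,0],[0.522,-0.566,0],[0.696,-0.755,0],[0.869,-0.944,0]], turn=[[0,0,0.045],[0,0,0.089],[0,0,0.134],[0,0,0.179],[0,0,0.223]], jaw=[0,0,0,0,0])

```text
t: 10.28
tool_pos: [0.5456, -0.054, 0.1896]
tcp_rot: [-3.123, -0.336, 0.003]
ft_force: [1.5, -0.5, -0.1]
width: 0.0148
gripper_force: 58.9
```

Emit:
arm_command(translation=[[0.125,-0.224,0],[0.251,-0.448,0],[0.376,-0.672,0],[0.502,-0.896,0]], turn=[[0,0,0.045],[0,0,0.089],[0,0,0.134],[0,0,0.179]], jaw=[0,0,0,0])

```text
t: 10.62
tool_pos: [0.5901, 0.0934, 0.1894]
tcp_rot: [-3.141, -0.043, 0.003]
ft_force: [0.9, -0.9, -1.7]
width: 0.0153
gripper_force: 58.9
```

Emit:
arm_command(translation=[[0.082,-0.243,0],[0.163,-0.487,0],[0.163,-0.487,0],[0.163,-0.487,0],[0.163,-0.487,0]], turn=[[0,0,0.045],[0,0,0.089],[0,0,0.089],[0,0,0.089],[0,0,0.089]], jaw=[0,0,0,0,0])

```text
t: 11.03
tool_pos: [0.6122, 0.1647, 0.1895]
tcp_rot: [3.139, -0.099, -0.003]
ft_force: [-0.8, -0.3, -2.0]
width: 0.015
gripper_force: 59.1
```

```bash
python3 - <<'E'
from plan import *
s=bot.get_state();print(s['t'],s['tool_pos'],s['tcp_rot'],s['width'],s['gripper_force'],s['q'][5])
E
```

```text
11.0333 [0.61224804 0.16470349 0.18950507] [ 3.13942402e+00 -9.88841738e-02 -3.13459297e-03] 0.01500905487176389 59.11271274089813 1.7103605305849194
```

Emit:
arm_command(translation=[[0,0,0.2],[0,0,0.4],[0,0,0.6],[0,0,0.8],[0,0,0.98]], turn=[[0,0,0],[0,0,0],[0,0,0],[0,0,0],[0,0,0]], jaw=[0,0,0,0,0])

```text
t: 11.45
tool_pos: [0.6123, 0.1632, 0.0422]
tcp_rot: [3.139, -0.103, -0.001]
ft_force: [-14.7, -4.5, 110.2]
width: 0.0149
gripper_force: 80.9
```

Emit:
arm_command(translation=[[0,0,0],[0,0,0],[0,0,0],[0,0,0],[0,0,0]], turn=[[0,0,0],[0,0,0],[0,0,0],[0,0,0],[0,0,0]], jaw=[0,0,30,30,30])

```text
t: 11.87
tool_pos: [0.6132, 0.1624, 0.0446]
tcp_rot: [3.138, -0.102, 0.002]
ft_force: [-0.4, -8.7, 3.8]
width: 0.0301
gripper_force: 3.3
```

Emit:
arm_command(translation=[[0,0,-0.2],[0,0,-0.4],[0,0,-0.65],[0,0,-0.9]], turn=[[0,0,0],[0,0,0],[0,0,0],[0,0,0]], jaw=[30,30,30,30])

```text
t: 12.2
tool_pos: [0.6123, 0.164, 0.1803]
tcp_rot: [3.14, -0.101, -0.001]
ft_force: [0.5, -0.1, 0.1]
width: 0.0301
gripper_force: 0.0
```

```bash
python3 - <<'E'
from plan import *
s=bot.get_state();print(s['tool_pos'],s['tcp_rot'],s['width'])
plan([(.43,-.18,.28,-.063,50,.041,1)],start=(.6132,.1651,.178,-.063))
E
```

```text
[0.61232871 0.16402677 0.18031952] [ 3.13976075e+00 -1.01427977e-01 -9.27875707e-04] 0.03011270393337657
0 {"translation":[[-0.107,0.237,-0.068],[-0.215,0.475,-0.136],[-0.322,0.712,-0.204],[-0.43,0.949,-0.272]],"turn":[[0.0,0.0,0.0],[0.0,0.0,0.0],[0.0,0.0,0.0],[0.0,0.0,0.0]],"jaw":[50,50,50,50]}
0 {"translation":[[-0.107,0.237,-0.068],[-0.215,0.475,-0.136],[-0.322,0.712,-0.204],[-0.43,0.949,-0.272]],"turn":[[0.0,0.0,0.0],[0.0,0.0,0.0],[0.0,0.0,0.0],[0.0,0.0,0.0]],"jaw":[50,50,50,50]}
0 {"translation":[[-0.107,0.237,-0.068],[-0.215,0.475,-0.136],[-0.215,0.475,-0.136]],"turn":[[0.0,0.0,0.0],[0.0,0.0,0.0],[0.0,0.0,0.0]],"jaw":[50,50,50]}
```

Emit:
arm_command(translation=[[-0.107,0.237,-0.068],[-0.215,0.475,-0.136],[-0.322,0.712,-0.204],[-0.43,0.949,-0.272]], turn=[[0,0,0],[0,0,0],[0,0,0],[0,0,0]], jaw=[30,50,50,50])

```text
t: 12.53
tool_pos: [0.5379, 0.0252, 0.2203]
tcp_rot: [3.14, -0.1, 0.001]
ft_force: [1.2, -1.2, 0.3]
width: 0.0501
gripper_force: 0.0
```

Emit:
arm_command(translation=[[-0.107,0.237,-0.068],[-0.215,0.475,-0.136],[-0.322,0.712,-0.204],[-0.43,0.949,-0.272]], turn=[[0,0,0],[0,0,0],[0,0,0],[0,0,0]], jaw=[50,50,50,50])

```text
t: 12.87
tool_pos: [0.4642, -0.1127, 0.2611]
tcp_rot: [3.139, -0.101, 0.001]
ft_force: [1.0, -0.9, 0.5]
width: 0.0499
gripper_force: 0.0
```

Emit:
arm_command(translation=[[-0.107,0.237,-0.068],[-0.215,0.475,-0.136],[-0.215,0.475,-0.136],[-0.215,0.475,-0.136]], turn=[[0,0,0],[0,0,0],[0,0,0],[0,0,0]], jaw=[50,50,50,50])

```text
t: 13.2
tool_pos: [0.4281, -0.1818, 0.2813]
tcp_rot: [3.139, -0.107, 0.002]
ft_force: [0.1, 0.0, 0.3]
width: 0.0498
gripper_force: 0.0
```

```bash
python3 st.py
```

```text
13.2 [ 0.42814034 -0.18180853  0.28129374] [ 3.13874784e+00 -1.07299927e-01  2.21490262e-03] 0.04979465999969524
stamp1 [(0.83, [333, 153, 395, 227]), (0.72, [107, 0, 167, 30]), (0.65, [166, 129, 207, 199])]
tray [(0.94, [277, 2, 425, 61]), (0.7, [302, 264, 424, 363]), (0.59, [3, 165, 116, 290])]
bottle [(0.47, [344, 1, 372, 9])]
stamp [ 0.3874 -0.284   3.5906] 0.923
stamp [ 0.6187 -0.0597 -0.6887] 0.874
stamp [ 0.4319 -0.0747  0.005 ] 0.931
```

```bash
python3 - <<'E'
from plan import *
a=.005;x,y=.432,-.0747;b=-.063
plan([(x,y,.1,a,50,.041,0),(x,y,.022,a,50,.03,1),(x,y,.022,a,0,.03,5),(x,y,.18,a,0,.04,0),(.6093,.1032,.18,b,0,.041,1),(.6093,.1032,.07,b,0,.035,0),(.6093,.1032,.047,b,0,.008,1)],start=(.43,-.18,.28,-.065))
E
```

```text
0 {"translation":[[-0.005,-0.117,0.2],[-0.011,-0.234,0.4],[-0.016,-0.351,0.6],[-0.022,-0.468,0.8]],"turn":[[0.0,0.0,-0.011],[0.0,0.0,-0.022],[0.0,0.0,-0.033],[0.0,0.0,-0.045]],"jaw":[50,50,50,50]}
1 {"translation":[[0.0,-0.117,0.2],[0.0,-0.234,0.4],[0.0,-0.234,0.573],[0.0,-0.234,0.747],[0.0,-0.234,0.92]],"turn":[[0.0,0.0,-0.011],[0.0,0.0,-0.022],[0.0,0.0,-0.022],[0.0,0.0,-0.022],[0.0,0.0,-0.022]],"jaw":[50,50,50,50,50]}
2 {"translation":[[0.0,0.0,0.0],[0.0,0.0,0.0],[0.0,0.0,0.0],[0.0,0.0,0.0],[0.0,0.0,0.0]],"turn":[[0.0,0.0,0.0],[0.0,0.0,0.0],[0.0,0.0,0.0],[0.0,0.0,0.0],[0.0,0.0,0.0]],"jaw":[50,0,0,0,0]}
3 {"translation":[[0.0,0.0,0.0],[0.0,0.0,-0.263],[0.0,0.0,-0.527],[0.0,0.0,-0.79]],"turn":[[0.0,0.0,0.0],[0.0,0.0,0.0],[0.0,0.0,0.0],[0.0,0.0,0.0]],"jaw":[0,0,0,0]}
4 {"translation":[[0.0,0.0,-0.263],[0.17,-0.169,-0.263],[0.339,-0.337,-0.263],[0.509,-0.506,-0.263],[0.679,-0.674,-0.263]],"turn":[[0.0,0.0,0.0],[0.0,0.0,0.009],[0.0,0.0,0.019],[0.0,0.0,0.028],[0.0,0.0,0.037]],"jaw":[0,0,0,0,0]}
5 {"translation":[[0.163,-0.175,0.0],[0.326,-0.35,0.0],[0.489,-0.525,0.0],[0.489,-0.525,0.0],[0.489,-0.525,0.183]],"turn":[[0.0,0.0,0.009],[0.0,0.0,0.019],[0.0,0.0,0.028],[0.0,0.0,0.028],[0.0,0.0,0.028]],"jaw":[0,0,0,0,0]}
6 {"translation":[[0.0,0.0,0.183],[0.0,0.0,0.367],[0.0,0.0,0.55],[0.0,0.0,0.601],[0.0,0.0,0.652]],"turn":[[0.0,0.0,0.0],[0.0,0.0,0.0],[0.0,0.0,0.0],[0.0,0.0,0.0],[0.0,0.0,0.0]],"jaw":[0,0,0,0,0]}
6 {"translation":[[0.0,0.0,0.051],[0.0,0.0,0.051]],"turn":[[0.0,0.0,0.0],[0.0,0.0,0.0]],"jaw":[0,0]}
```

Emit:
arm_command(translation=[[-0.005,-0.117,0.2],[-0.011,-0.234,0.4],[-0.016,-0.351,0.6],[-0.022,-0.468,0.8]], turn=[[0,0,-0.011],[0,0,-0.022],[0,0,-0.033],[0,0,-0.045]], jaw=[50,50,50,50])

```text
t: 13.73
tool_pos: [0.4304, -0.1077, 0.1592]
tcp_rot: [3.141, -0.022, 0.001]
ft_force: [1.6, -0.2, -0.6]
width: 0.0501
gripper_force: 0.0
```

Emit:
arm_command(translation=[[0,-0.117,0.2],[0,-0.234,0.4],[0,-0.234,0.573],[0,-0.234,0.747],[0,-0.234,0.92]], turn=[[0,0,-0.011],[0,0,-0.022],[0,0,-0.022],[0,0,-0.022],[0,0,-0.022]], jaw=[50,50,50,50,50])

```text
t: 14.15
tool_pos: [0.4311, -0.073, 0.0213]
tcp_rot: [3.142, 0.015, 0.0]
ft_force: [0.8, 0.1, -0.0]
width: 0.0498
gripper_force: 0.0
```

Emit:
arm_command(translation=[[0,0,0],[0,0,0],[0,0,0],[0,0,0],[0,0,0]], turn=[[0,0,0],[0,0,0],[0,0,0],[0,0,0],[0,0,0]], jaw=[50,0,0,0,0])

```text
t: 14.57
tool_pos: [0.4319, -0.0748, 0.024]
tcp_rot: [3.14, 0.011, 0.005]
ft_force: [0.4, 2.0, 8.6]
width: 0.0149
gripper_force: 59.7
```

Emit:
arm_command(translation=[[0,0,0],[0,0,-0.263],[0,0,-0.527],[0,0,-0.79]], turn=[[0,0,0],[0,0,0],[0,0,0],[0,0,0]], jaw=[0,0,0,0])

```text
t: 14.9
tool_pos: [0.4305, -0.0743, 0.1432]
tcp_rot: [-3.141, -0.01, 0.001]
ft_force: [1.2, -0.3, -0.6]
width: 0.0155
gripper_force: 58.7
```

Emit:
arm_command(translation=[[0,0,-0.263],[0.17,-0.169,-0.263],[0.339,-0.337,-0.263],[0.509,-0.506,-0.263],[0.679,-0.674,-0.263]], turn=[[0,0,0],[0,0,0.009],[0,0,0.019],[0,0,0.028],[0,0,0.037]], jaw=[0,0,0,0,0])

```text
t: 15.32
tool_pos: [0.5329, 0.0286, 0.1817]
tcp_rot: [3.141, -0.052, 0.003]
ft_force: [0.2, -0.5, -0.6]
width: 0.015
gripper_force: 58.9
```

Emit:
arm_command(translation=[[0.163,-0.175,0],[0.326,-0.35,0],[0.489,-0.525,0],[0.489,-0.525,0],[0.489,-0.525,0]], turn=[[0,0,0.009],[0,0,0.019],[0,0,0.028],[0,0,0.028],[0,0,0.028]], jaw=[0,0,0,0,0])

```text
t: 15.73
tool_pos: [0.6083, 0.1047, 0.1805]
tcp_rot: [3.14, -0.093, -0.0]
ft_force: [-0.4, 0.6, -0.9]
width: 0.015
gripper_force: 58.8
```

```bash
python3 - <<'E'
from plan import *
s=bot.get_state();print(s['t'],s['tool_pos'],s['tcp_rot'],s['width'],s['gripper_force'],s['q'][5])
im=bot.read_camera('wrist');cv2.imwrite('pics/w4.png',im)
E
```

```text
15.7333 [0.60825206 0.10474116 0.18045079] [ 3.14011694e+00 -9.31025210e-02 -8.92806252e-05] 0.015026211287107107 58.8442325592041 1.6091167090885978
```

View pics/w4.png

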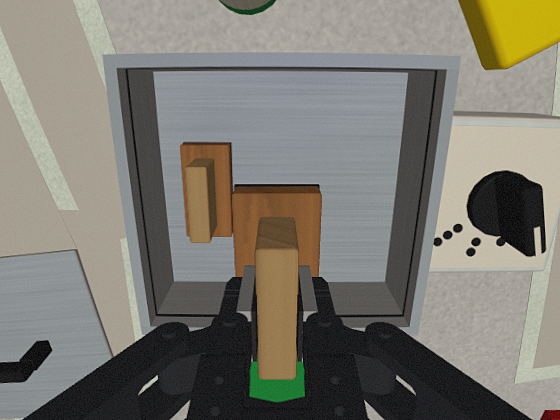

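Emit:
arm_command(translation=[[0,0,0.2],[0,0,0.4],[0,0,0.6],[0,0,0.75],[0,0,0.83]], turn=[[0,0,0],[0,0,0],[0,0,0],[0,0,0],[0,0,0]], jaw=[0,0,0,0,0])

```text
t: 16.2
tool_pos: [0.606, 0.1024, 0.0538]
tcp_rot: [3.14, -0.099, -0.006]
ft_force: [0.0, -0.2, -1.4]
width: 0.015
gripper_force: 58.8
```

Emit:
arm_command(translation=[[0,0,0.03],[0,0,0.06],[0,0,0.06],[0,0,0.06],[0,0,0.06]], turn=[[0,0,0],[0,0,0],[0,0,0],[0,0,0],[0,0,0]], jaw=[0,0,0,28,28])

```text
t: 16.62
tool_pos: [0.6085, 0.1034, 0.0483]
tcp_rot: [3.14, -0.097, 0.003]
ft_force: [-0.9, 0.5, -0.3]
width: 0.0278
gripper_force: 0.0
```

Emit:
arm_command(translation=[[0,0,0],[0,0,-0.2],[0,0,-0.4],[0,0,-0.65],[0,0,-0.9]], turn=[[0,0,0],[0,0,0],[0,0,0],[0,0,0],[0,0,0]], jaw=[28,28,28,28,28])

```text
t: 17.03
tool_pos: [0.6076, 0.1037, 0.1839]
tcp_rot: [3.14, -0.096, -0.0]
ft_force: [0.2, 0.0, -0.2]
width: 0.0284
gripper_force: 0.0
```

```bash
python3 - <<'E'
from plan import *
s=bot.get_state();print(s['t'],s['tool_pos'],s['tcp_rot'],s['width'])
b=-.063
plan([(.45,-.25,.27,.449,50,.041,2)],start=(.6093,.1032,.182,b))
E
```

```text
17.0333 [0.60763188 0.10365356 0.1839032 ] [ 3.14011155e+00 -9.62717072e-02 -3.48097019e-04] 0.028364199713171855
0 {"translation":[[-0.091,0.242,-0.059],[-0.182,0.483,-0.117],[-0.273,0.725,-0.176],[-0.365,0.967,-0.235]],"turn":[[0.0,0.0,-0.049],[0.0,0.0,-0.098],[0.0,0.0,-0.147],[0.0,0.0,-0.196]],"jaw":[50,50,50,50]}
0 {"translation":[[-0.138,0.218,-0.059],[-0.277,0.436,-0.117],[-0.415,0.654,-0.176],[-0.554,0.872,-0.235]],"turn":[[0.0,0.0,-0.049],[0.0,0.0,-0.098],[0.0,0.0,-0.147],[0.0,0.0,-0.196]],"jaw":[50,50,50,50]}
0 {"translation":[[-0.18,0.185,-0.059],[-0.36,0.371,-0.117],[-0.36,0.371,-0.117],[-0.36,0.371,-0.117]],"turn":[[0.0,0.0,-0.049],[0.0,0.0,-0.098],[0.0,0.0,-0.098],[0.0,0.0,-0.098]],"jaw":[50,50,50,50]}
```

Emit:
arm_command(translation=[[-0.091,0.242,-0.059],[-0.182,0.483,-0.117],[-0.273,0.725,-0.176],[-0.365,0.967,-0.235]], turn=[[0,0,-0.049],[0,0,-0.098],[0,0,-0.147],[0,0,-0.196]], jaw=[50,50,50,50])

```text
t: 17.37
tool_pos: [0.5435, -0.0389, 0.2184]
tcp_rot: [3.132, 0.231, 0.002]
ft_force: [0.6, -0.9, -1.1]
width: 0.0499
gripper_force: 0.0
```

Emit:
arm_command(translation=[[-0.138,0.218,-0.059],[-0.277,0.436,-0.117],[-0.415,0.654,-0.176],[-0.554,0.872,-0.235]], turn=[[0,0,-0.049],[0,0,-0.098],[0,0,-0.147],[0,0,-0.196]], jaw=[50,50,50,50])

```text
t: 17.7
tool_pos: [0.4799, -0.1806, 0.2537]
tcp_rot: [3.092, 0.55, 0.002]
ft_force: [1.0, -0.2, -0.3]
width: 0.0503
gripper_force: 0.0
```

Emit:
arm_command(translation=[[-0.18,0.185,-0.059],[-0.36,0.371,-0.117],[-0.36,0.371,-0.117],[-0.36,0.371,-0.117]], turn=[[0,0,-0.049],[0,0,-0.098],[0,0,-0.098],[0,0,-0.098]], jaw=[50,50,50,50])

```text
t: 18.03
tool_pos: [0.4486, -0.2515, 0.2708]
tcp_rot: [3.062, 0.698, 0.002]
ft_force: [0.3, 1.1, -1.1]
width: 0.0501
gripper_force: 0.0
```

```bash
python3 st.py; python3 - <<'E'
from plan import *
a=.449;x,y=.3875,-.2837;b=-.063
X,Y=.6093-.063*.056,.1032-.056
plan([(x,y,.1,a,50,.041,0),(x,y,.0235,a,50,.03,1),(x,y,.0235,a,0,.03,5),(x,y,.18,a,0,.04,0),(X,Y,.18,b,0,.041,2)],start=(.45,-.25,.27,.449))
E
```

```text
18.0333 [ 0.44861667 -0.25147647  0.27082636] [3.06175569e+00 6.97758190e-01 1.60095296e-03] 0.050079533826675515
stamp1 [(0.68, [262, 186, 297, 259])]
tray [(0.89, [267, 0, 465, 131]), (0.81, [505, 225, 560, 332]), (0.79, [164, 266, 294, 395]), (0.73, [263, 186, 301, 257]), (0.65, [26, 0, 223, 37])]
bottle [(0.83, [347, 3, 427, 62])]
stamp [ 0.387  -0.2838  0.4599] 0.926
0 {"translation":[[-0.095,0.004,0.227],[-0.189,0.009,0.453],[-0.284,0.013,0.68],[-0.378,0.017,0.907]],"turn":[[0.0,0.0,0.0],[0.0,0.0,0.0],[0.0,0.0,0.0],[0.0,0.0,0.0]],"jaw":[50,50,50,50]}
1 {"translation":[[-0.095,0.004,0.227],[-0.095,0.004,0.397],[-0.095,0.004,0.567],[-0.095,0.004,0.737],[-0.095,0.004,0.737]],"turn":[[0.0,0.0,0.0],[0.0,0.0,0.0],[0.0,0.0,0.0],[0.0,0.0,0.0],[0.0,0.0,0.0]],"jaw":[50,50,50,50,50]}
2 {"translation":[[0.0,0.0,0.0],[0.0,0.0,0.0],[0.0,0.0,0.0],[0.0,0.0,0.0],[0.0,0.0,0.0]],"turn":[[0.0,0.0,0.0],[0.0,0.0,0.0],[0.0,0.0,0.0],[0.0,0.0,0.0],[0.0,0.0,0.0]],"jaw":[0,0,0,0,0]}
3 {"translation":[[0.0,0.0,-0.261],[0.0,0.0,-0.522],[0.0,0.0,-0.783]],"turn":[[0.0,0.0,0.0],[0.0,0.0,0.0],[0.0,0.0,0.0]],"jaw":[0,0,0]}
4 {"translation":[[0.0,0.0,-0.261],[0.227,-0.136,-0.261],[0.454,-0.271,-0.261],[0.681,-0.407,-0.261],[0.907,-0.542,-0.261]],"turn":[[0.0,0.0,0.0],[0.0,0.0,0.049],[0.0,0.0,0.098],[0.0,0.0,0.147],[0.0,0.0,0.196]],"jaw":[0,0,0,0,0]}
4 {"translation":[[0.195,-0.179,0.0],[0.389,-0.358,0.0],[0.584,-0.537,0.0],[0.778,-0.715,0.0],[0.973,-0.894,0.0]],"turn":[[0.0,0.0,0.049],[0.0,0.0,0.098],[0.0,0.0,0.147],[0.0,0.0,0.196],[0.0,0.0,0.244]],"jaw":[0,0,0,0,0]}
4 {"translation":[[0.143,-0.222,0.0],[0.143,-0.222,0.0],[0.143,-0.222,0.0]],"turn":[[0.0,0.0,0.049],[0.0,0.0,0.049],[0.0,0.0,0.049]],"jaw":[0,0,0]}
```

Emit:
arm_command(translation=[[-0.095,0.004,0.227],[-0.189,0.009,0.453],[-0.284,0.013,0.68],[-0.378,0.017,0.907]], turn=[[0,0,0],[0,0,0],[0,0,0],[0,0,0]], jaw=[50,50,50,50])

```text
t: 18.57
tool_pos: [0.3993, -0.2759, 0.1328]
tcp_rot: [3.06, 0.707, 0.001]
ft_force: [0.9, -1.0, -0.9]
width: 0.0501
gripper_force: 0.0
```

Emit:
arm_command(translation=[[-0.095,0.004,0.227],[-0.095,0.004,0.397],[-0.095,0.004,0.567],[-0.095,0.004,0.737],[-0.095,0.004,0.737]], turn=[[0,0,0],[0,0,0],[0,0,0],[0,0,0],[0,0,0]], jaw=[50,50,50,50,50])

```text
t: 18.98
tool_pos: [0.3859, -0.2812, 0.02]
tcp_rot: [-3.055, -0.704, 0.005]
ft_force: [-0.9, 0.9, -0.3]
width: 0.0501
gripper_force: 0.0
```

Emit:
arm_command(translation=[[0,0,0],[0,0,0],[0,0,0],[0,0,0],[0,0,0]], turn=[[0,0,0],[0,0,0],[0,0,0],[0,0,0],[0,0,0]], jaw=[0,0,0,0,0])

```text
t: 19.4
tool_pos: [0.3877, -0.2842, 0.0251]
tcp_rot: [3.059, 0.703, 0.003]
ft_force: [1.7, 1.0, 7.1]
width: 0.0151
gripper_force: 59.7
```

Emit:
arm_command(translation=[[0,0,-0.261],[0,0,-0.522],[0,0,-0.783]], turn=[[0,0,0],[0,0,0],[0,0,0]], jaw=[0,0,0])

```text
t: 19.65
tool_pos: [0.3866, -0.2833, 0.1431]
tcp_rot: [-3.062, -0.704, 0.0]
ft_force: [0.8, -0.5, -1.3]
width: 0.0148
gripper_force: 58.8
```

Emit:
arm_command(translation=[[0,0,-0.261],[0.227,-0.136,-0.261],[0.454,-0.271,-0.261],[0.681,-0.407,-0.261],[0.907,-0.542,-0.261]], turn=[[0,0,0],[0,0,0.049],[0,0,0.098],[0,0,0.147],[0,0,0.196]], jaw=[0,0,0,0,0])

```text
t: 20.07
tool_pos: [0.4743, -0.1496, 0.1813]
tcp_rot: [3.117, 0.381, 0.002]
ft_force: [1.6, -1.1, -0.8]
width: 0.0149
gripper_force: 58.9
```

Emit:
arm_command(translation=[[0.195,-0.179,0],[0.389,-0.358,0],[0.584,-0.537,0],[0.778,-0.715,0],[0.973,-0.894,0]], turn=[[0,0,0.049],[0,0,0.098],[0,0,0.147],[0,0,0.196],[0,0,0.244]], jaw=[0,0,0,0,0])

```text
t: 20.48
tool_pos: [0.5832, 0.0165, 0.1811]
tcp_rot: [3.141, -0.018, 0.002]
ft_force: [1.0, -0.5, -1.0]
width: 0.015
gripper_force: 58.9
```

Emit:
arm_command(translation=[[0.143,-0.222,0],[0.143,-0.222,0],[0.143,-0.222,0]], turn=[[0,0,0.049],[0,0,0.049],[0,0,0.049]], jaw=[0,0,0])

```text
t: 20.73
tool_pos: [0.6045, 0.0493, 0.1803]
tcp_rot: [3.14, -0.09, 0.001]
ft_force: [-0.2, -0.0, -1.2]
width: 0.0149
gripper_force: 58.9
```

```bash
python3 - <<'E'
from plan import *
s=bot.get_state();print(s['t'],s['tool_pos'],s['tcp_rot'],s['width'],s['gripper_force'],s['q'][5])
c,im,d=look('wrist',['stamp1','washer'])
cv2.imwrite('pics/w5.png',im)
for k,v in d.items(): print(k,[(round(e['p'],2),np.round(e['box']).astype(int).tolist()) for e in v])
E
```

```text
20.7333 [0.6045248  0.04928422 0.18032235] [ 3.14013248e+00 -8.95435185e-02  6.84958912e-04] 0.014892892686047297 58.89855444431305 1.514288145676249
stamp1 [(0.96, [111, 142, 170, 238]), (0.94, [188, 141, 238, 240]), (0.75, [229, 184, 323, 376])]
washer [(0.8, [16, 49, 517, 334])]
```

Emit:
arm_command(translation=[[0,0,0.2],[0,0,0.4],[0,0,0.6],[0,0,0.75],[0,0,0.82]], turn=[[0,0,0],[0,0,0],[0,0,0],[0,0,0],[0,0,0]], jaw=[0,0,0,0,0])

```text
t: 21.3
tool_pos: [0.6026, 0.0463, 0.0546]
tcp_rot: [-3.14, 0.098, 0.007]
ft_force: [-0.5, -0.6, -1.5]
width: 0.0151
gripper_force: 58.9
```

Emit:
arm_command(translation=[[0,0,0.03],[0,0,0.06],[0,0,0.06],[0,0,0.06],[0,0,0.06]], turn=[[0,0,0],[0,0,0],[0,0,0],[0,0,0],[0,0,0]], jaw=[0,0,0,26,26])

```text
t: 21.72
tool_pos: [0.605, 0.0474, 0.0494]
tcp_rot: [3.14, -0.095, 0.004]
ft_force: [0.0, 0.5, 0.2]
width: 0.0259
gripper_force: 0.0
```

Emit:
arm_command(translation=[[0,0,0],[0,0,-0.2],[0,0,-0.4],[0,0,-0.65],[0,0,-0.9]], turn=[[0,0,0],[0,0,0],[0,0,0],[0,0,0],[0,0,0]], jaw=[26,26,26,26,26])

```text
t: 22.13
tool_pos: [0.6039, 0.0477, 0.185]
tcp_rot: [3.14, -0.095, -0.0]
ft_force: [1.2, -0.1, -0.4]
width: 0.0261
gripper_force: 0.0
```

```bash
python3 - <<'E'
from plan import *
s=bot.get_state();print(s['t'],s['tool_pos'],s['tcp_rot'],s['width'])
c,im,d=look('top',['stamp1','lid'])
for k,v in d.items(): print(k,[(round(e['p'],2),np.round(e['box']).astype(int).tolist()) for e in v])
print(fit([(c,d['lid'][0]['pixels'])],'lid',0))
X,Y=.6093-.063*.056,.1032-.056
plan([(.60,.14,.33,-.063,50,.041,2)],start=(X,Y,.183,-.063))
plan([(.47,.36,.32,1.6,50,.041,2)],start=(.6,.14,.33,-.063))
E
```

```text
22.1333 [0.60393089 0.04765542 0.18496478] [ 3.14016579e+00 -9.45589919e-02 -3.20318103e-04] 0.026105799218372513
stamp1 [(0.71, [318, 166, 335, 190])]
lid [(0.62, [89, 192, 158, 260])]
(array([0.44711129, 0.41093308, 0.07012354]), np.float64(0.6597146201790743))
0 {"translation":[[-0.015,-0.123,-0.196],[-0.031,-0.246,-0.392],[-0.046,-0.369,-0.588],[-0.062,-0.492,-0.784],[-0.077,-0.615,-0.98]],"turn":[[0.0,0.0,0.0],[0.0,0.0,0.0],[0.0,0.0,0.0],[0.0,0.0,0.0],[0.0,0.0,0.0]],"jaw":[50,50,50,50,50]}
0 {"translation":[[0.0,0.0,0.0],[0.0,0.0,0.0]],"turn":[[0.0,0.0,0.0],[0.0,0.0,0.0]],"jaw":[50,50]}
0 {"translation":[[-0.064,-0.094,0.004],[-0.128,-0.188,0.009],[-0.191,-0.282,0.013],[-0.255,-0.376,0.018],[-0.319,-0.47,0.022]],"turn":[[0.0,0.0,-0.106],[0.0,0.0,-0.212],[0.0,0.0,-0.318],[0.0,0.0,-0.423],[0.0,0.0,-0.529]],"jaw":[50,50,50,50,50]}
0 {"translation":[[-0.005,-0.113,0.004],[-0.01,-0.227,0.009],[-0.014,-0.34,0.013],[-0.019,-0.454,0.018],[-0.024,-0.567,0.022]],"turn":[[0.0,0.0,-0.106],[0.0,0.0,-0.212],[0.0,0.0,-0.318],[0.0,0.0,-0.423],[0.0,0.0,-0.529]],"jaw":[50,50,50,50,50]}
0 {"translation":[[0.056,-0.099,0.004],[0.111,-0.198,0.009],[0.167,-0.297,0.013],[0.223,-0.396,0.018],[0.278,-0.495,0.022]],"turn":[[0.0,0.0,-0.106],[0.0,0.0,-0.212],[0.0,0.0,-0.318],[0.0,0.0,-0.423],[0.0,0.0,-0.529]],"jaw":[50,50,50,50,50]}
0 {"translation":[[0.0,0.0,0.0],[0.0,0.0,0.0]],"turn":[[0.0,0.0,0.0],[0.0,0.0,0.0]],"jaw":[50,50]}
```

Emit:
arm_command(translation=[[-0.015,-0.123,-0.196],[-0.031,-0.246,-0.392],[-0.046,-0.369,-0.588],[-0.062,-0.492,-0.784],[-0.077,-0.615,-0.98]], turn=[[0,0,0],[0,0,0],[0,0,0],[0,0,0],[0,0,0]], jaw=[50,50,50,50,50])

```text
t: 22.7
tool_pos: [0.5978, 0.1412, 0.3303]
tcp_rot: [3.14, -0.095, -0.003]
ft_force: [0.5, -0.3, -0.3]
width: 0.0501
gripper_force: 0.0
```

Emit:
arm_command(translation=[[0,0,0],[0,0,0],[0,0,0]], turn=[[0,0,0],[0,0,0],[0,0,0]], jaw=[50,50,50])

```text
t: 22.95
tool_pos: [0.5981, 0.1401, 0.3281]
tcp_rot: [3.14, -0.095, -0.005]
ft_force: [0.7, 0.3, -1.1]
width: 0.0502
gripper_force: 0.0
```

```bash
python3 - <<'E'
from plan import *
import pickle
bot.read_camera('wrist')
c,im,d=look('wrist',['stamp1','washer'])
s=bot.get_state();print(s['t'],s['tool_pos'],s['tcp_rot'])
cv2.imwrite('pics/w6.png',im);pickle.dump((c,im,d),open('d6.pkl','wb'))
for k,v in d.items(): print(k,[(round(e['p'],2),np.round(e['box']).astype(int).tolist()) for e in v])
print(fit([(c,d['washer'][0]['pixels'])],'washer',0,[-.063],[.609,.103]))
for e in d['stamp1']: print(fit([(c,e['pixels'])],'stamp1',.02,[-.063]))
# overlay rim
for q in[(.6093,.1032,-.063)]:
    for w,h,z,col in((206,220,90,(0,0,255)),(190,204,90,(0,255,0)),(190,204,20,(255,0,0))):
        P=wpts(q,np.array([[-w/2,-h/2,z],[w/2,-h/2,z],[w/2,h/2,z],[-w/2,h/2,z]])/1000,0)
        cv2.polylines(im,[np.round(proj(c,P)).astype(int)],True,col,1)
cv2.imwrite('pics/w6o.png',im)
E
```

```text
23.15 [0.5982874  0.13968889 0.32863214] [ 3.13988307 -0.09622871 -0.00402718]
stamp1 [(0.9, [290, 113, 324, 177]), (0.82, [241, 112, 271, 177]), (0.56, [332, 112, 371, 181])]
washer [(0.64, [200, 49, 513, 245])]
(array([ 0.61046315,  0.10293209, -0.0611158 ]), np.float64(0.8541912303367185))
(array([ 0.60892761,  0.1035095 , -0.06416166]), np.float64(0.9545106211347137))
(array([ 0.61212232,  0.16416262, -0.07908008]), np.float64(0.9580241312092493))
(array([ 0.60514006,  0.04815026, -0.05178433]), np.float64(0.9646156980839053))
```

View pics/w6o.png

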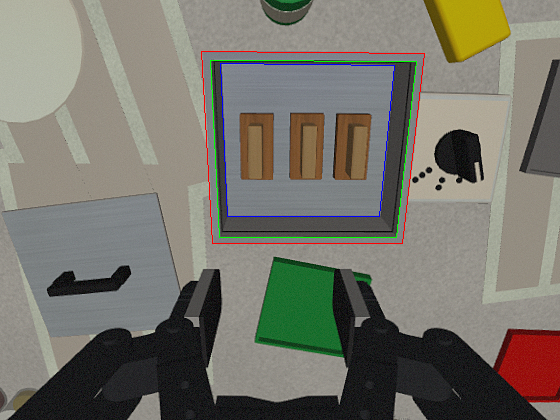

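Emit:
arm_command(translation=[[-0.064,-0.094,0.004],[-0.128,-0.188,0.009],[-0.191,-0.282,0.013],[-0.255,-0.376,0.018],[-0.319,-0.47,0.022]], turn=[[0,0,-0.106],[0,0,-0.212],[0,0,-0.318],[0,0,-0.423],[0,0,-0.529]], jaw=[50,50,50,50,50])

```text
t: 23.57
tool_pos: [0.5544, 0.2138, 0.326]
tcp_rot: [-3.045, -0.775, 0.002]
ft_force: [-0.2, -0.1, 0.3]
width: 0.05
gripper_force: 0.0
```

Emit:
arm_command(translation=[[-0.005,-0.113,0.004],[-0.01,-0.227,0.009],[-0.014,-0.34,0.013],[-0.019,-0.454,0.018],[-0.024,-0.567,0.022]], turn=[[0,0,-0.106],[0,0,-0.212],[0,0,-0.318],[0,0,-0.423],[0,0,-0.529]], jaw=[50,50,50,50,50])

```text
t: 23.98
tool_pos: [0.5109, 0.287, 0.3227]
tcp_rot: [-2.716, -1.578, 0.002]
ft_force: [-0.6, 0.2, 0.7]
width: 0.0501
gripper_force: 0.0
```

Emit:
arm_command(translation=[[0.056,-0.099,0.004],[0.111,-0.198,0.009],[0.167,-0.297,0.013],[0.223,-0.396,0.018],[0.278,-0.495,0.022]], turn=[[0,0,-0.106],[0,0,-0.212],[0,0,-0.318],[0,0,-0.423],[0,0,-0.529]], jaw=[50,50,50,50,50])

```text
t: 24.4
tool_pos: [0.4676, 0.3603, 0.3194]
tcp_rot: [-2.181, -2.26, 0.002]
ft_force: [-0.3, 0.3, 0.3]
width: 0.0499
gripper_force: 0.0
```

Emit:
arm_command(translation=[[0,0,0],[0,0,0],[0,0,0],[0,0,0]], turn=[[0,0,0],[0,0,0],[0,0,0],[0,0,0]], jaw=[50,50,50,50])

```text
t: 24.73
tool_pos: [0.4684, 0.3592, 0.3199]
tcp_rot: [2.19, 2.252, -0.001]
ft_force: [1.0, 0.3, 0.6]
width: 0.0499
gripper_force: 0.0
```

```bash
python3 - <<'E'
from plan import *
bot.read_camera('wrist')
c,im,d=look('wrist',['lid'])
s=bot.get_state();print(s['t'],s['tool_pos'],s['tcp_rot'],s['q'][5])
for k,v in d.items(): print(k,[(round(e['p'],2),np.round(e['box']).astype(int).tolist()) for e in v])
p,sc=fit([(c,d['lid'][0]['pixels'])],'lid',0,[0,.1],[.445,.41]);print(p,sc)
for P in (M['lid'][0],M['lid'][2]):
    h=cv2.convexHull(np.round(proj(c,wpts(p,P,0))).astype(np.int32));cv2.polylines(im,[h],True,(0,0,255),1)
cv2.imwrite('pics/w7.png',im)
E
```

```text
24.8833 [0.46829216 0.35944423 0.32007873] [ 2.18888200e+00  2.25351203e+00 -9.93917212e-05] 0.42518520231395474
lid [(0.94, [157, 9, 351, 206])]
[0.44435391 0.41090619 0.05616793] 0.9858285125387867
```

View pics/w7.png

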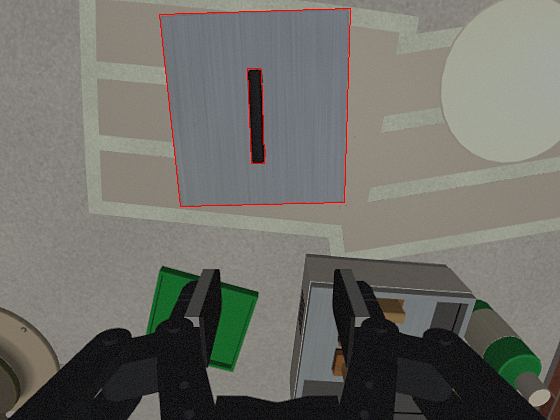

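```bash
python3 - <<'E'
from plan import *
a=np.pi/2+.056;x,y=.4444,.4109
plan([(x,y,.12,a,50,.041,0),(x,y,.0375,a,50,.03,2),(x,y,.0375,a,0,.03,5),(x,y,.2,a,0,.025,2)],start=(.469,.3597,.32,1.5998))
print('--')
plan([(.6096,.1031,.2,np.pi/2-.0625,0,.03,3)],start=(x,y,.2,a))
E
```

```text
0 {"translation":[[0.058,-0.026,0.222],[0.115,-0.051,0.444],[0.173,-0.077,0.667],[0.231,-0.103,0.889]],"turn":[[0.0,0.0,-0.004],[0.0,0.0,-0.009],[0.0,0.0,-0.013],[0.0,0.0,-0.017]],"jaw":[50,50,50,50]}
1 {"translation":[[0.058,-0.025,0.222],[0.116,-0.049,0.444],[0.116,-0.049,0.628],[0.116,-0.049,0.811],[0.116,-0.049,0.994]],"turn":[[0.0,0.0,-0.004],[0.0,0.0,-0.009],[0.0,0.0,-0.009],[0.0,0.0,-0.009],[0.0,0.0,-0.009]],"jaw":[50,50,50,50,50]}
2 {"translation":[[0.0,0.0,0.0],[0.0,0.0,0.0],[0.0,0.0,0.0],[0.0,0.0,0.0],[0.0,0.0,0.0]],"turn":[[0.0,0.0,0.0],[0.0,0.0,0.0],[0.0,0.0,0.0],[0.0,0.0,0.0],[0.0,0.0,0.0]],"jaw":[50,50,0,0,0]}
3 {"translation":[[0.0,0.0,0.0],[0.0,0.0,0.0],[0.0,0.0,-0.155],[0.0,0.0,-0.31],[0.0,0.0,-0.464]],"turn":[[0.0,0.0,0.0],[0.0,0.0,0.0],[0.0,0.0,0.0],[0.0,0.0,0.0],[0.0,0.0,0.0]],"jaw":[0,0,0,0,0]}
3 {"translation":[[0.0,0.0,-0.155],[0.0,0.0,-0.31],[0.0,0.0,-0.464],[0.0,0.0,-0.619],[0.0,0.0,-0.619]],"turn":[[0.0,0.0,0.0],[0.0,0.0,0.0],[0.0,0.0,0.0],[0.0,0.0,0.0],[0.0,0.0,0.0]],"jaw":[0,0,0,0,0]}
3 {"translation":[[0.0,0.0,0.0]],"turn":[[0.0,0.0,0.0]],"jaw":[0]}
--
0 {"translation":[[-0.176,0.082,0.0],[-0.352,0.164,0.0],[-0.528,0.246,0.0],[-0.703,0.328,0.0],[-0.879,0.41,0.0]],"turn":[[0.0,0.0,0.009],[0.0,0.0,0.019],[0.0,0.0,0.028],[0.0,0.0,0.038],[0.0,0.0,0.047]],"jaw":[0,0,0,0,0]}
0 {"translation":[[-0.172,0.091,0.0],[-0.343,0.181,0.0],[-0.515,0.272,0.0],[-0.686,0.363,0.0],[-0.858,0.453,0.0]],"turn":[[0.0,0.0,0.009],[0.0,0.0,0.019],[0.0,0.0,0.028],[0.0,0.0,0.038],[0.0,0.0,0.047]],"jaw":[0,0,0,0,0]}
0 {"translation":[[-0.167,0.099,0.0],[-0.334,0.198,0.0],[-0.334,0.198,0.0],[-0.334,0.198,0.0],[-0.334,0.198,0.0]],"turn":[[0.0,0.0,0.009],[0.0,0.0,0.019],[0.0,0.0,0.019],[0.0,0.0,0.019],[0.0,0.0,0.019]],"jaw":[0,0,0,0,0]}
```

Emit:
arm_command(translation=[[0.058,-0.026,0.222],[0.115,-0.051,0.444],[0.173,-0.077,0.667],[0.231,-0.103,0.889]], turn=[[0,0,-0.004],[0,0,-0.009],[0,0,-0.013],[0,0,-0.017]], jaw=[50,50,50,50])

```text
t: 25.22
tool_pos: [0.4513, 0.3941, 0.1855]
tcp_rot: [2.168, 2.273, 0.001]
ft_force: [0.7, 0.7, -0.6]
width: 0.0502
gripper_force: 0.0
```

Emit:
arm_command(translation=[[0.058,-0.025,0.222],[0.116,-0.049,0.444],[0.116,-0.049,0.628],[0.116,-0.049,0.811],[0.116,-0.049,0.994]], turn=[[0,0,-0.004],[0,0,-0.009],[0,0,-0.009],[0,0,-0.009],[0,0,-0.009]], jaw=[50,50,50,50,50])

```text
t: 25.63
tool_pos: [0.4433, 0.411, 0.0364]
tcp_rot: [2.157, 2.284, 0.0]
ft_force: [0.1, -0.8, -0.2]
width: 0.0503
gripper_force: 0.0
```

Emit:
arm_command(translation=[[0,0,0],[0,0,0],[0,0,0],[0,0,0],[0,0,0]], turn=[[0,0,0],[0,0,0],[0,0,0],[0,0,0],[0,0,0]], jaw=[50,50,0,0,0], force=100)

```text
t: 26.05
tool_pos: [0.4439, 0.4116, 0.0395]
tcp_rot: [2.156, 2.284, 0.005]
ft_force: [-0.8, -0.4, -0.2]
width: 0.0141
gripper_force: 0.2
```

Emit:
arm_command(translation=[[0,0,0],[0,0,0],[0,0,-0.15],[0,0,-0.3],[0,0,-0.45]], turn=[[0,0,0],[0,0,0],[0,0,0],[0,0,0],[0,0,0]], jaw=[0,0,0,0,0])

```text
t: 26.47
tool_pos: [0.4429, 0.411, 0.1062]
tcp_rot: [-2.156, -2.285, 0.001]
ft_force: [0.4, -0.3, -3.8]
width: 0.0122
gripper_force: 98.3
```

```bash
python3 - <<'E'
from plan import *
s=bot.get_state();print(s['t'],s['tool_pos'],s['tcp_rot'],s['width'],s['gripper_force'],s['ft_force'],s['moment'])
E
```

```text
26.4667 [0.442875   0.41095057 0.10621385] [-2.15604975e+00 -2.28470126e+00  1.20736178e-03] 0.012234962281489901 98.33176016807556 [ 0.43030976 -0.319668   -3.81680291] [ 0.01856114 -0.04532213 -0.02067653]
```

Emit:
arm_command(translation=[[0,0,-0.16],[0,0,-0.32],[0,0,-0.48],[0,0,-0.64],[0,0,-0.64]], turn=[[0,0,0],[0,0,0],[0,0,0],[0,0,0],[0,0,0]], jaw=[0,0,0,0,0])

```text
t: 26.88
tool_pos: [0.4444, 0.412, 0.2064]
tcp_rot: [2.154, 2.283, 0.014]
ft_force: [-0.2, 0.6, -2.6]
width: 0.0119
gripper_force: 98.6
```

Emit:
arm_command(translation=[[-0.176,0.082,0],[-0.352,0.164,0],[-0.528,0.246,0],[-0.703,0.328,0],[-0.879,0.41,0]], turn=[[0,0,0.009],[0,0,0.019],[0,0,0.028],[0,0,0.038],[0,0,0.047]], jaw=[0,0,0,0,0])

```text
t: 27.3
tool_pos: [0.5121, 0.2817, 0.1999]
tcp_rot: [-2.211, -2.23, 0.003]
ft_force: [0.7, 0.3, -2.5]
width: 0.0125
gripper_force: 98.4
```

Emit:
arm_command(translation=[[-0.172,0.091,0],[-0.343,0.181,0],[-0.515,0.272,0],[-0.686,0.363,0],[-0.858,0.453,0]], turn=[[0,0,0.009],[0,0,0.019],[0,0,0.028],[0,0,0.038],[0,0,0.047]], jaw=[0,0,0,0,0])

```text
t: 27.72
tool_pos: [0.5812, 0.1536, 0.1999]
tcp_rot: [-2.266, -2.174, 0.002]
ft_force: [0.5, 0.4, -4.1]
width: 0.0117
gripper_force: 98.4
```

Emit:
arm_command(translation=[[-0.167,0.099,0],[-0.334,0.198,0],[-0.334,0.198,0],[-0.334,0.198,0],[-0.334,0.198,0]], turn=[[0,0,0.009],[0,0,0.019],[0,0,0.019],[0,0,0.019],[0,0,0.019]], jaw=[0,0,0,0,0])

```text
t: 28.13
tool_pos: [0.6083, 0.1041, 0.2002]
tcp_rot: [-2.286, -2.152, 0.002]
ft_force: [-0.4, 0.3, -4.4]
width: 0.0122
gripper_force: 98.4
```

```bash
python3 - <<'E'
from plan import *
bot.read_camera('wrist')
for i in range(2):
    s=bot.get_state();print(s['t'],s['tool_pos'],s['tcp_rot'],s['width'],s['gripper_force'],s['ft_force'],s['moment'],s['q'][5])
    c,im,d=look('wrist',['lid'])
for k,v in d.items(): print(k,[(round(e['p'],2),np.round(e['box']).astype(int).tolist()) for e in v])
z=s['tool_pos'][2]-.0375
q=(.6096,.1031,-.0625)
P0=np.array([[-1,-1],[1,-1],[1,1],[-1,1]])
for w,h,zz,col,zo in((214,228,18,(0,0,255),z),(206,220,90,(0,255,0),0)):
    P=wpts(q,np.c_[P0*[w/2,h/2],np.full(4,zz)]/1000,zo)
    cv2.polylines(im,[np.round(proj(c,P)).astype(int)],True,col,1)
cv2.imwrite('pics/w8.png',im)
E
```

```text
28.1833 [0.60824779 0.10456994 0.20051527] [-2.28570104e+00 -2.15352471e+00  1.24069801e-03] 0.012388474693931138 98.4459936618805 [-0.11509997  1.91724347 -3.98686362] [-9.64519730e-05 -2.53287079e-02  1.26347150e-03] 0.038076750141199815
28.2833 [0.60838647 0.10481462 0.20099575] [-2.28554255e+00 -2.15475159e+00  4.02056050e-04] 0.012176506428811563 98.44629764556885 [ 0.53906124  0.74583001 -4.44660359] [ 0.00408982  0.05667221 -0.0413554 ] 0.03792272296456546
lid [(0.77, [29, 20, 524, 420])]
```

View pics/w8.png

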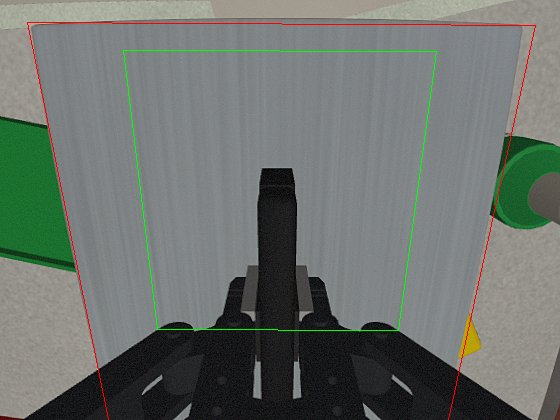

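```bash
cat > lidfit.py <<'E'
from plan import *
from scipy.optimize import least_squares
def lidfit(c,m,im,s):
    T=R.from_rotvec(s['tcp_rot']).as_matrix();t=np.array(s['tool_pos'])
    g=cv2.GaussianBlur(im,(5,5),0)
    L=[];Rr=[];U=[]
    for r in range(50,200,5):
        xs=np.nonzero(m[r])[0];L.append((xs.min(),r));Rr.append((xs.max()+1,r))
    for k in range(70,490,10):
        ys=np.nonzero(m[:,k])[0];U.append((k,ys.min()))
    S={'L':np.array(L,float),'R':np.array(Rr,float),'U':np.array(U,float)}
    # lid frame: top surface corners; lid x -> world x approx, at tool-based prior
    def edges(p):
        Rl=R.from_euler('xyz',[p[3],p[4],p[5]]).as_matrix();o=np.array(p[:3])
        f=lambda a,b,z:o+Rl@np.array([a,b,z])
        out={}
        n=np.linspace(0,1,15)
        for k,(a,b) in dict(L=((-.107,.114),(-.107,-.114)),R=((.107,.114),(.107,-.114)),U=((-.107,.114),(.107,.114))).items():
            # outer silhouette edge: take top or bottom edge of the plate
            pts=[proj(c,[f(a[0]+(b[0]-a[0])*q,a[1]+(b[1]-a[1])*q,z) for q in n]) for z in(.018,.012)]
            out[k]=pts
        return out
    def res(p):
        E=edges(p);o=[]
        for k,sgn in(('L',-1),('R',1)):
            for P in E[k][:1]: o.append(S[k][:,0]-np.interp(S[k][:,1],*(P[np.argsort(P[:,1])].T[::-1])))
        P=E['U'][0];o.append(S['U'][:,1]-np.interp(S['U'][:,0],*P[np.argsort(P[:,0])].T))
        o=np.concatenate(o)
        return np.r_[o, 10*(np.array(p)-p0)/[.003,.003,.003,.02,.02,.02]]
    yaw=np.arctan2(T[1,0],T[0,0])-np.pi/2
    p0=np.array([t[0],t[1],t[2]-.0375,0,0,yaw])
    r=least_squares(res,p0,loss='soft_l1')
    e=res(r.x)[:-6];print('p0',np.round(p0,4));print('fit',np.round(r.x,4),'rms',np.sqrt((e**2).mean()))
    return r.x
if __name__=='__main__':
    s=bot.get_state();c,im,d=look('wrist',['lid'])
    lidfit(c,d['lid'][0]['pixels'],im,s)
E
python3 lidfit.py; python3 - <<'E'
from plan import *
c=cam('side');im=bot.read_camera('side')
a=cv2.resize(im[110:260,200:380],None,fx=4,fy=4,interpolation=cv2.INTER_CUBIC);cv2.imwrite('pics/side2.png',a)
E
```

```text
p0 [ 0.6086  0.1046  0.1637  0.      0.     -0.0591]
fit [ 0.6085  0.1031  0.1591 -0.0018 -0.     -0.0578] rms 0.4661710564466669
```

View pics/side2.png

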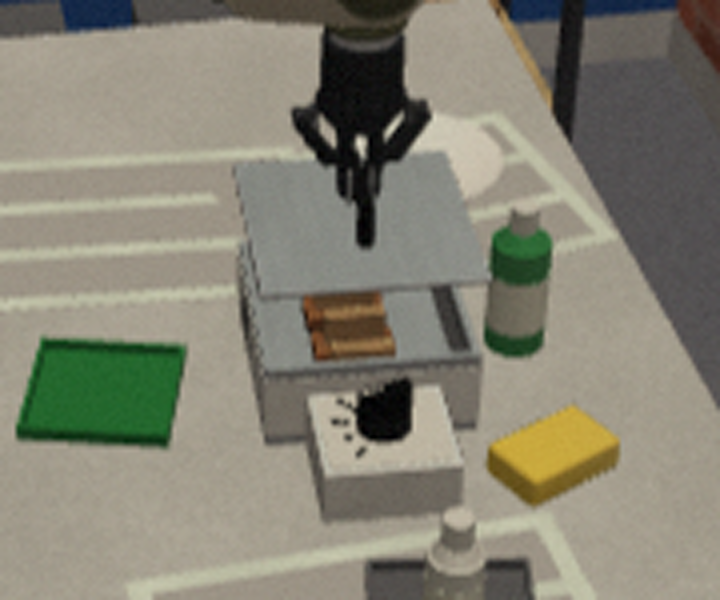

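Emit:
arm_command(translation=[[0,0.007,0.12],[0,0.007,0.24],[0,0.007,0.36],[0,0.007,0.42],[0,0.007,0.43]], turn=[[0,0,0.005],[0,0,0.005],[0,0,0.005],[0,0,0.005],[0,0,0.005]], jaw=[0,0,0,0,0])

```text
t: 28.95
tool_pos: [0.6092, 0.1038, 0.1349]
tcp_rot: [-2.291, -2.146, 0.004]
ft_force: [0.5, 0.2, -3.9]
width: 0.0122
gripper_force: 98.3
```

Emit:
arm_command(translation=[[0,0,0.013],[0,0,0.027],[0,0,0.04],[0,0,0.053],[0,0,0.053]], turn=[[0,0,0],[0,0,0],[0,0,0],[0,0,0],[0,0,0]], jaw=[0,0,0,0,0])

```text
t: 29.37
tool_pos: [0.61, 0.1037, 0.1288]
tcp_rot: [2.293, 2.147, 0.0]
ft_force: [0.1, -0.3, -4.1]
width: 0.0119
gripper_force: 98.3
```

```bash
python3 - <<'E'
from plan import *
s=bot.get_state();print(s['t'],s['tool_pos'],s['tcp_rot'],s['width'],s['gripper_force'],s['ft_force'],s['moment'])
im=bot.read_camera('wrist')
s=bot.get_state();print(s['t'],s['tool_pos'],s['ft_force'])
E
python3 lidfit.py
```

```text
29.3667 [0.61001086 0.10368403 0.12879105] [2.29303779e+00 2.14726571e+00 1.75267023e-04] 0.011901838499845803 98.30468416213989 [ 0.10354374 -0.28233062 -4.13084698] [ 7.89138897e-02 -6.58129611e-05  1.09734148e-03]
29.4167 [0.61004786 0.10367608 0.12888794] [ 0.04459518  0.72108073 -4.183663  ]
p0 [ 0.61    0.1037  0.0914  0.      0.     -0.0656]
fit [ 6.099e-01  1.021e-01  8.630e-02 -1.100e-03  3.000e-04 -6.450e-02] rms 0.46358415335615777
```

Emit:
arm_command(translation=[[0,0,0.01],[0,0,0.02],[0,0,0.03],[0,0,0.04],[0,0,0.04]], turn=[[0,0,0],[0,0,0],[0,0,0],[0,0,0],[0,0,0]], jaw=[0,0,0,0,0])

```text
t: 29.93
tool_pos: [0.6099, 0.1037, 0.1223]
tcp_rot: [-2.293, -2.147, 0.001]
ft_force: [0.6, 0.1, -4.0]
width: 0.0121
gripper_force: 98.4
```

Emit:
arm_command(translation=[[0,0,0.005],[0,0,0.01],[0,0,0.01]], turn=[[0,0,0],[0,0,0],[0,0,0]], jaw=[0,0,0])

```text
t: 30.18
tool_pos: [0.61, 0.1037, 0.1211]
tcp_rot: [-2.293, -2.147, 0.0]
ft_force: [-0.2, 0.0, -4.7]
width: 0.012
gripper_force: 98.4
```

Emit:
arm_command(translation=[[0,0,0.007],[0,0,0.013],[0,0,0.013],[0,0,0.013]], turn=[[0,0,0],[0,0,0],[0,0,0],[0,0,0]], jaw=[0,0,0,0])

```text
t: 30.52
tool_pos: [0.61, 0.1037, 0.1192]
tcp_rot: [-2.293, -2.147, 0.0]
ft_force: [0.1, -0.6, -3.5]
width: 0.0122
gripper_force: 98.4
```

Emit:
arm_command(translation=[[0,0,0.003],[0,0,0.007],[0,0,0.007],[0,0,0.007]], turn=[[0,0,0],[0,0,0],[0,0,0],[0,0,0]], jaw=[0,0,0,0])

```text
t: 30.85
tool_pos: [0.61, 0.1037, 0.1182]
tcp_rot: [-2.293, -2.147, 0.0]
ft_force: [0.6, 0.7, -4.6]
width: 0.0124
gripper_force: 98.4
```

```bash
python3 lidfit.py
```

```text
p0 [ 0.61    0.1037  0.0807  0.      0.     -0.0656]
fit [ 6.098e-01  1.021e-01  7.590e-02 -1.500e-03  3.000e-04 -6.500e-02] rms 0.3823907203168325
```

Emit:
arm_command(translation=[[0,0,0.005],[0,0,0.01],[0,0,0.01]], turn=[[0,0,0],[0,0,0],[0,0,0]], jaw=[0,0,0])

```text
t: 31.2
tool_pos: [0.6101, 0.1037, 0.1177]
tcp_rot: [2.292, 2.147, 0.001]
ft_force: [-3.9, -0.8, 4.9]
width: 0.0122
gripper_force: 99.7
```

Emit:
arm_command(translation=[[0,0,0],[0,0,0],[0,0,0],[0,0,0],[0,0,0]], turn=[[0,0,0],[0,0,0],[0,0,0],[0,0,0],[0,0,0]], jaw=[14,40,40,40,40])

```text
t: 31.62
tool_pos: [0.6101, 0.1037, 0.1167]
tcp_rot: [2.293, 2.147, 0.0]
ft_force: [0.2, 0.7, 0.4]
width: 0.0398
gripper_force: 0.0
```

Emit:
arm_command(translation=[[0,0,-0.15],[0,0,-0.3],[0,0,-0.5],[0,0,-0.75],[0,0,-1]], turn=[[0,0,0],[0,0,0],[0,0,0],[0,0,0],[0,0,0]], jaw=[40,40,40,40,40])

```text
t: 32.03
tool_pos: [0.6096, 0.1037, 0.268]
tcp_rot: [-2.292, -2.147, 0.001]
ft_force: [0.6, -0.1, -0.9]
width: 0.04
gripper_force: 0.0
```

Emit:
arm_command(translation=[[-0.2,0,-0.15],[-0.4,0,-0.3],[-0.4,0,-0.4],[-0.4,0,-0.4],[-0.4,0,-0.4]], turn=[[0,0,0],[0,0,0],[0,0,0],[0,0,0],[0,0,0]], jaw=[40,40,40,40,40])

```text
t: 32.45
tool_pos: [0.6061, 0.0439, 0.3266]
tcp_rot: [2.293, 2.147, 0.001]
ft_force: [0.2, 0.6, -1.4]
width: 0.04
gripper_force: 0.0
```

```bash
python3 - <<'E'
from plan import *
bot.read_camera('wrist')
s=bot.get_state();print(s['t'],s['tool_pos'],s['tcp_rot'])
c,im,d=look('wrist',['lid','dial','washer'])
cv2.imwrite('pics/w9raw.png',im)
for k,v in d.items(): print(k,[(round(e['p'],2),np.round(e['box']).astype(int).tolist()) for e in v])
for z in(.073,.078,.083,.088): 
    p,sc=fit([(c,d['lid'][0]['pixels'])],'lid',z,[-.0625],[.6096,.1031]);print(z,p,sc)
if d['washer']: print(fit([(c,d['washer'][0]['pixels'])],'washer',0,[-.063],[.609,.103]))
q=(.6096,.1031,-.0625)
for a in(.9,.3):
    P=wpts(q,np.array([[0,-.17,.108],[-.026*np.cos(a),-.17-.026*np.sin(a),.108]]),0);print(a,proj(c,P).round(1).tolist())
cv2.imwrite('pics/w9.png',im)
E
```

```text
32.5 [0.60589362 0.04432242 0.32555236] [-2.29165826e+00 -2.14708525e+00  1.27226805e-03]
lid [(0.95, [160, 1, 395, 223])]
dial [(0.94, [257, 232, 302, 282])]
washer [(0.59, [221, 218, 332, 292])]
0.073 [ 0.61010919  0.10230473 -0.06318519] 0.9874866534644693
0.078 [ 0.61005358  0.10432698 -0.06399147] 0.9931509659370494
0.083 [ 0.60975999  0.10616535 -0.06502052] 0.9837816594417538
0.088 [ 0.61189599  0.10784423 -0.06404712] 0.9708094026670607
(array([ 0.59279522, -0.15627814, -0.0641965 ]), np.float64(0.23419120404211768))
0.9 [[277.2, 269.5], [263.1, 285.3]]
0.3 [[277.2, 269.5], [255.3, 275.5]]
```

View pics/w9.png

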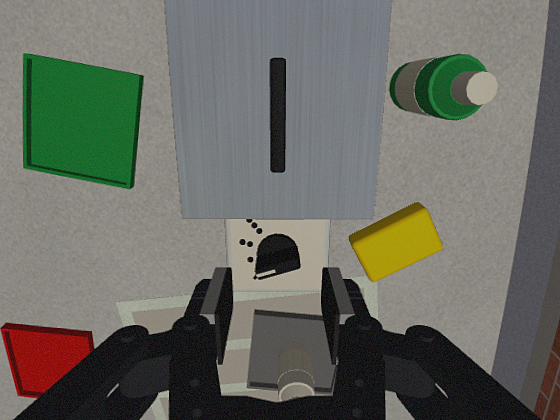

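```bash
python3 - <<'E'
import cv2
im=cv2.imread('pics/w9raw.png');a=cv2.resize(im[210:300,220:340],None,fx=6,fy=6,interpolation=cv2.INTER_CUBIC);cv2.imwrite('pics/dial.png',a)
E
```

```text
(no output)
```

View pics/dial.png

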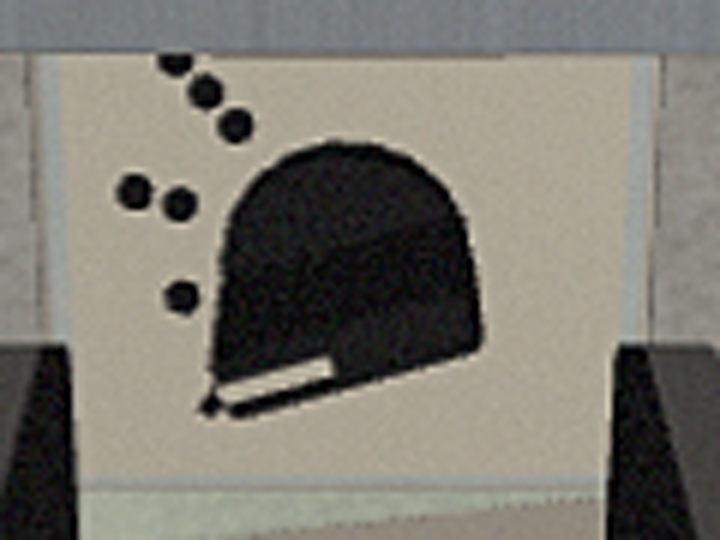

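Pointer tip at crop (215,395) matches the prediction for the one-dot mark (212,393), not off (259,452): dial = 0.6, so it needs +0.6 rad clockwise.

```bash
python3 - <<'E'
from plan import *
x,y=.599,-.0666;a=.2375
plan([(x,y,.15,a,40,.041,1),(x,y,.078,a,40,.02,2)],start=(.606,.0442,.3257,1.505))
E
```

```text
0 {"translation":[[-0.067,0.0,0.106],[-0.135,0.0,0.213],[-0.202,0.001,0.319],[-0.269,0.001,0.426],[-0.336,0.001,0.532]],"turn":[[0.0,0.0,0.11],[0.0,0.0,0.22],[0.0,0.0,0.33],[0.0,0.0,0.44],[0.0,0.0,0.55]],"jaw":[40,40,40,40,40]}
0 {"translation":[[-0.056,0.037,0.106],[-0.113,0.074,0.213],[-0.169,0.11,0.319],[-0.225,0.147,0.426],[-0.282,0.184,0.532]],"turn":[[0.0,0.0,0.11],[0.0,0.0,0.22],[0.0,0.0,0.33],[0.0,0.0,0.44],[0.0,0.0,0.55]],"jaw":[40,40,40,40,40]}
1 {"translation":[[-0.027,0.062,0.106],[-0.027,0.062,0.106],[-0.027,0.062,0.226],[-0.027,0.062,0.346],[-0.027,0.062,0.466]],"turn":[[0.0,0.0,0.11],[0.0,0.0,0.11],[0.0,0.0,0.11],[0.0,0.0,0.11],[0.0,0.0,0.11]],"jaw":[40,40,40,40,40]}
1 {"translation":[[0.0,0.0,0.12],[0.0,0.0,0.12],[0.0,0.0,0.12]],"turn":[[0.0,0.0,0.0],[0.0,0.0,0.0],[0.0,0.0,0.0]],"jaw":[40,40,40]}
```

Emit:
arm_command(translation=[[-0.067,0,0.106],[-0.135,0,0.213],[-0.202,0.001,0.319],[-0.269,0.001,0.426],[-0.336,0.001,0.532]], turn=[[0,0,0.11],[0,0,0.22],[0,0,0.33],[0,0,0.44],[0,0,0.55]], jaw=[40,40,40,40,40])

```text
t: 33.12
tool_pos: [0.6027, -0.0064, 0.2455]
tcp_rot: [-2.811, -1.4, 0.001]
ft_force: [1.1, -0.4, 0.9]
width: 0.0397
gripper_force: 0.0
```

Emit:
arm_command(translation=[[-0.056,0.037,0.106],[-0.113,0.074,0.213],[-0.169,0.11,0.319],[-0.225,0.147,0.426],[-0.282,0.184,0.532]], turn=[[0,0,0.11],[0,0,0.22],[0,0,0.33],[0,0,0.44],[0,0,0.55]], jaw=[40,40,40,40,40])

```text
t: 33.53
tool_pos: [0.5994, -0.0568, 0.1657]
tcp_rot: [-3.094, -0.544, 0.001]
ft_force: [0.4, -1.5, 0.6]
width: 0.0397
gripper_force: 0.0
```

Emit:
arm_command(translation=[[-0.027,0.062,0.106],[-0.027,0.062,0.106],[-0.027,0.062,0.226],[-0.027,0.062,0.346],[-0.027,0.062,0.466]], turn=[[0,0,0.11],[0,0,0.11],[0,0,0.11],[0,0,0.11],[0,0,0.11]], jaw=[40,40,40,40,40])

```text
t: 33.95
tool_pos: [0.5995, -0.0663, 0.0973]
tcp_rot: [3.118, 0.38, 0.002]
ft_force: [-0.1, -0.3, -0.7]
width: 0.0398
gripper_force: 0.0
```

Emit:
arm_command(translation=[[0,0,0.12],[0,0,0.12],[0,0,0.12],[0,0,0.12],[0,0,0.12]], turn=[[0,0,0],[0,0,0],[0,0,0],[0,0,0],[0,0,0]], jaw=[40,40,0,0,0], force=40)

```text
t: 34.37
tool_pos: [0.5999, -0.0671, 0.0808]
tcp_rot: [3.118, 0.375, 0.004]
ft_force: [0.1, -0.8, 1.5]
width: 0.0144
gripper_force: 40.9
```

Emit:
arm_command(translation=[[0,0,0],[0,0,0]], turn=[[0,0,0],[0,0,0]], jaw=[0,0])

```text
t: 34.53
tool_pos: [0.5999, -0.0671, 0.0808]
tcp_rot: [3.118, 0.374, 0.004]
ft_force: [0.2, 0.3, 6.1]
width: 0.0142
gripper_force: 41.5
```

Emit:
arm_command(translation=[[0,0,0],[0,0,0],[0,0,0],[0,0,0],[0,0,0]], turn=[[0,0,0.1],[0,0,0.2],[0,0,0.3],[0,0,0.4],[0,0,0.5]], jaw=[0,0,0,0,0])

```text
t: 34.95
tool_pos: [0.6, -0.0676, 0.0808]
tcp_rot: [3.107, -0.455, 0.005]
ft_force: [-0.6, -2.8, 6.4]
width: 0.014
gripper_force: 41.5
```

Emit:
arm_command(translation=[[0,0,0],[0,0,0],[0,0,0],[0,0,0],[0,0,0]], turn=[[0,0,0.075],[0,0,0.075],[0,0,0.075],[0,0,0.075],[0,0,0.075]], jaw=[0,0,0,0,0])

```text
t: 35.37
tool_pos: [0.5999, -0.0677, 0.0808]
tcp_rot: [3.089, -0.568, 0.005]
ft_force: [-0.4, -2.7, 5.6]
width: 0.0151
gripper_force: 41.5
```

Emit:
arm_command(translation=[[0,0,0],[0,0,0],[0,0,0],[0,0,0]], turn=[[0,0,0],[0,0,0],[0,0,0],[0,0,0]], jaw=[40,40,40,40])

```text
t: 35.7
tool_pos: [0.599, -0.0668, 0.0791]
tcp_rot: [-3.09, 0.568, 0.001]
ft_force: [-0.5, 0.7, 0.5]
width: 0.04
gripper_force: 0.0
```

Emit:
arm_command(translation=[[0,0,-0.1],[0,0,-0.3],[0,0,-0.5],[0,0,-0.7],[0,0,-0.95]], turn=[[0,0,0],[0,0,0],[0,0,0],[0,0,0],[0,0,0]], jaw=[40,40,40,40,40])

```text
t: 36.12
tool_pos: [0.5984, -0.0667, 0.2218]
tcp_rot: [-3.089, 0.568, 0.005]
ft_force: [0.4, -0.6, 0.6]
width: 0.04
gripper_force: 0.0
```

Emit:
arm_command(translation=[[-0.2,0,-0.15],[-0.4,0,-0.3],[-0.6,0,-0.5],[-0.6,0,-0.5],[-0.6,0,-0.5]], turn=[[0,0,0],[0,0,0],[0,0,0],[0,0,0],[0,0,0]], jaw=[40,40,40,40,40])

```text
t: 36.53
tool_pos: [0.5146, -0.0345, 0.2987]
tcp_rot: [3.089, -0.568, 0.006]
ft_force: [1.1, 0.5, -0.3]
width: 0.0401
gripper_force: 0.0
```

```bash
python3 - <<'E'
from plan import *
bot.read_camera('wrist')
s=bot.get_state();print(s['t'],s['tool_pos'],s['tcp_rot'])
c,im,d=look('wrist',['lid','dial','bottle','stamp1'])
for k,v in d.items(): print(k,[(round(e['p'],2),np.round(e['box']).astype(int).tolist()) for e in v])
q=(.6096,.1031,-.0625)
if d['lid']: print(fit([(c,d['lid'][0]['pixels'])],'lid',.078,[-.0625],[.6096,.1031]))
for a in(.9,.3,-.3,-.9):
    P=wpts(q,np.array([[0,-.17,.108],[-.026*np.cos(a),-.17-.026*np.sin(a),.108]]),0);print(a,proj(c,P).round(1).tolist())
cv2.imwrite('pics/w10.png',im)
E
```

```text
36.5833 [ 0.51491419 -0.03483192  0.29697321] [ 3.08966452e+00 -5.68287255e-01  1.45435318e-03]
lid [(0.83, [0, 0, 258, 262])]
dial [(0.86, [246, 48, 305, 113])]
bottle [(0.68, [430, 2, 513, 27])]
stamp1 []
(array([ 0.61084053,  0.10281332, -0.06212268]), np.float64(0.9897470215577479))
0.9 [[276.6, 79.5], [304.2, 90.7]]
0.3 [[276.6, 79.5], [293.2, 104.8]]
-0.3 [[276.6, 79.5], [276.7, 110.0]]
-0.9 [[276.6, 79.5], [260.1, 104.8]]
```

View pics/w10.png

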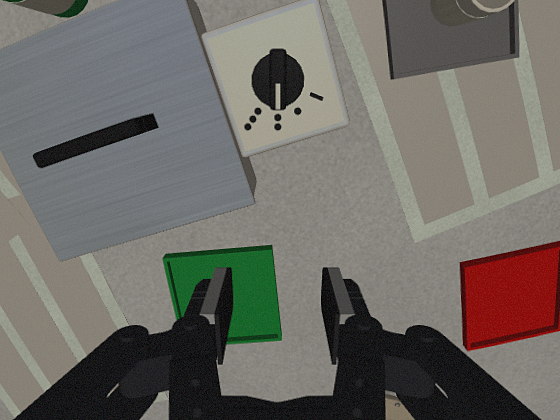

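The pointer at (277,108) faces the two dots at (278,117) and (278,127). The lid is seated and the bottle stands in the grey tray.

```bash
python3 - <<'E'
from plant import bot
print(bot.close_job())
E
```

```text
the job is handed in; nothing more can be done
None
```

I handed the job in (no verdict was returned): the bottle is in the grey tray, all three stamps lie flat in the tank, the lid is seated flush, and the dial points to two dots.

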